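# Check a set of spacer rings for stack height on the ratchet-slide laser gauge

## Robot

A 6-joint arm with a two-finger parallel gripper is mounted at the origin on a cart in front of the work surface, level with it; the furniture and walls round the work are solid. World frame = base frame: x ahead of the robot, y to its left, z up, the work surface at z = 0. Lengths are in m, angles in rad, forces in N, time in s.
With the tool pointing down it reaches from about 0.325 to 0.9 m from the base axis. Payload 6.1 kg.
Tool frame: the origin (TCP) lies between the finger pads; the fingertips stand 17 mm ahead of it and the grasp point (between the pads) lies 2 mm behind it (robot.nose_length is the distance from the TCP to the fingertips, in m); z points along the fingers, y is the line along which they close (so a half turn about z gives the same grasp; the last joint's range is limited). The gripper opens to 87 mm and grips with 3 to 60 N. Pads are 19 mm wide; open, the fingers measure 117 mm over their backs; the gripper's body (75 mm by 190 mm) begins 51 mm behind the grasp point.
Start: joints at [1.001, 0.22, 1.526, -0, 1.395, -0.126], TCP at [0.268, 0.564, 0.24] pointing down, gripper open.
Joint ranges: [-2.98, 2.98], [-0.91, 2.08], [0.09, 2.57], [-1.24, 4.39], [0.2, 2.65], [-2.68, 2.68]. Speed limits (rad/s): [2.57, 2.57, 3.01, 3.14, 3.14, 3.14].

## Interface

Orientations are given as a rotation vector (axis times angle).
In Python, from rig import robot gives the robot as it stands.
- The arm moves only by the tool play_rows, never from a script. Its argument "plan" is a list of rows, each a list of 5 numbers: the shift along the world's x, y, z scaled (see below), then the turn about the world's z scaled (see below), then the opening, from 0 (shut) to 1 (fully open). In form: [[dx, dy, dz, spin, fingers], ...]. A call has 1 to 8 rows; each row is the pose to reach, as a shift and turn from the pose commanded when the call began, turning the shorter way round; what a row does not reach only later rows make up. The controller multiplies each number of a shift by 0.2 m and each number of a turn by 2 pi rad. A row lasts 1/10 s, in which the tool goes at most 50 mm and 8.59 degrees, less where a joint would pass 70% of its speed; a pose out of reach is approached as far as the arm can. A call with a number of a shift or a turn outside -1 to 1 is refused whole. A call with a gripper value outside its range is refused whole. The fingers move at their own pace and stop on an object; "squeeze" is the grip in N (left out, the last holds). Time passes only in rows, so rows that repeat a pose let the fingers close. It gives the time, the measured TCP pose, the force, the opening and the grip force at its end, in the units of the state.
- robot.get_obs(): the state, without advancing time (a new reading comes with each control period).
- robot.read_camera(name): name is "side" or "top" or "wrist"; returns the picture (384x512x3 uint8, red, green, blue); there is no depth.
- robot.camera_params(name): a dict with "vertical_fov" (degrees; the focal length in pixels is half the picture's height over the tangent of half this angle, whatever the lens; pixels are square), "cx", "cy" (the principal point, pixels), "T" (4x4, takes a point from camera to world coordinates); the wrist camera has in their place "T_tool_cam" (4x4, takes a point from camera to tool coordinates, whose origin is the TCP and whose axes are the flange's). Camera axes: x right, y up, looking along -z (the intrinsics and any distortion apply to the point x, -y, -z); pixel columns grow to the right and rows downward; lengths in m; the calibration is good to about 2 mm. A picture is of the moment at which its call begins: read the wrist's pose just before it. camera_params takes no time and is no camera call.
- robot.hand_in(): hands the job in; it is judged then, once.
Trained networks look in the newest picture that a camera, given by its name, has taken for a name from the list of things; names that differ only in an ending like _2 or _b are one class to them, and where a whole thing is asked for, a point or a joint stands for the part that bears it (a point fixed in the world has none). Each returns a list of dicts, best first, with "p" (0 to 1); they miss things now and then, are a little off and sometimes report something else, mostly with a low value. They report only what shows in the picture. A call takes as long as a camera call. They do not tell look-alikes from the thing itself.
- robot.trace(name, camera): "region" (384x512 bool, what is visible of it) and "position" ([column, row] in pixels, amid what is visible of it).
- robot.mark_of(name, camera): "position" ([column, row] in pixels: a listed point, or the origin of a listed thing).
The state is a dict: "time_s": time; "joints": joint angles; "dq": joint speeds; "effort": joint torques, N m; "ee_pos": TCP position; "ee_rot": TCP orientation; "ft_force": force on the tool from outside, world axes, zero at the start; "wrist_torque": the same for the moment, N m; "opening": finger opening in m; "finger_force": force on a finger pad.
Only numpy, scipy, OpenCV 4.12 (cv2) and the standard library are available. Lean on these libraries where they do the work, as an engineer would, in place of code of your own. Each camera call takes 0.05 s, during which the arm holds its last target. There are 200 camera calls.

## Task

The ratchet slide of the laser height gauge is under its sensor bridge: flip the direction lever away from the bridge, draw the slide fully out by its knob, and pile all the loose steel spacer rings flat and centred on its round platen, with the solid steel disc centred on top as the sensor's target. Then flip the lever over towards the bridge so the slide can travel in, and push the slide fully home under the sensor without upsetting the stack or bumping the bridge.

Things in the scene. Friction and masses are not known exactly. Their poses are not given: they have to be found in the camera images.
- gauge_base: the gauging station's grey base, 370 mm long, fixed on feet. Origin in its underside, 8 mm above the worktop, right below the sensor head; x = line of travel, pointing from the loading end to the bridge; y points to the direction lever's side (robot's left). Bridge: x -20 to +58 mm, posts' inner faces at y +-67 mm, head's underside 178 mm above the worktop, bridge top 263 mm
- slide (a joint): how far the slide is drawn out from under the bridge along gauge_base's -x, in m: 0 = home, platen under the sensor head, at the rear stop; 0.145 = fully out at the loading end, at the front stop. 2 N of drag plus up to 8 N from the clicking ratchet pawl (10 mm pitch, 2 mm play at either stop)
- stack_seat (a point): centre of the top face of the slide's flat round steel platen, 92 mm across, 58 mm above the worktop, with engraved circles of 52 and 65 mm round its centre; moves with the slide; axes as gauge_base. The wall on the robot's right stands at about y = -0.42
- slide_knob (a point): top centre of the slide's upright round black knob, 100 mm above the worktop, 32 mm across between 6 and 26 mm below its top, on a thin stem; 112 mm from the platen's centre on the robot's side; to pinch from above and draw or push the slide, whose flat top lies 50 mm below the knob's top
- direction_lever (a joint): angle of the ratchet's direction lever about an upright axis, rad: +0.42 = tip fully towards the bridge (slide can travel only towards the bridge; the pawl stops it coming out), -0.42 = tip fully away from the bridge, towards the robot (slide can travel only out). Stays where it is left; takes about 5 N at the tip. Swing it to its end stop
- lever_tip (a point): top centre of the lever's upright round black grip, 97 mm above the worktop, 15 mm across over its upper 27 mm; 65 mm from the pivot, about 120 mm beside the slide's centre line. The lever's arm below it lies 58 mm above the worktop
- lever_pivot (a point): the lever's pivot, top, 60 mm above the worktop; at 0 rad the lever points from it along gauge_base's +y, positive angles turn its tip to gauge_base's +x
- cover_disc: solid flat ground steel disc, 62 mm across and 13 mm thick, a few test dents and engraving on its face (0.3 kg); origin: centre of its underside, z along its axis (down if it was tipped over; either face may lie up). The target for the sensor, as the rings are open in the middle
- ring_1: ground steel spacer ring, 52 mm outside, about 38 mm hole, 16 mm high (0.12 kg); origin: centre of its underside, z along its axis (down if it was tipped over; either face may lie up). Two to four such rings are present, all alike; they start on the bare worktop in front of the granite plate (78 mm high, front face at x = 0.50, right end at y = -0.04)
- ring_2: ground steel spacer ring, 52 mm outside, about 38 mm hole, 16 mm high (0.12 kg); origin: centre of its underside, z along its axis (down if it was tipped over; either face may lie up). Two to four such rings are present, all alike; they start on the bare worktop in front of the granite plate (78 mm high, front face at x = 0.50, right end at y = -0.04)
- ring_3: ground steel spacer ring, 52 mm outside, about 38 mm hole, 16 mm high (0.12 kg); origin: centre of its underside, z along its axis (down if it was tipped over; either face may lie up). Two to four such rings are present, all alike; they start on the bare worktop in front of the granite plate (78 mm high, front face at x = 0.50, right end at y = -0.04)
- ring_4: ground steel spacer ring, 52 mm outside, about 38 mm hole, 16 mm high (0.12 kg); origin: centre of its underside, z along its axis (down if it was tipped over; either face may lie up). Two to four such rings are present, all alike; they start on the bare worktop in front of the granite plate (78 mm high, front face at x = 0.50, right end at y = -0.04)
Mind the look-alikes: they are no part of the job. Leave any brown look-alike of the ring_2 alone.

How it is judged:
By the outcome, as a careful person would: the job done as asked, in the order asked, and still so for the second after the job is handed in, with the robot touching nothing.
Of ring_1, ring_2, ring_3, ring_4 only 2 to 4 are there at a start; the rules pass over those that are not, and their reading is None.
Once in a run the grip may slacken for a moment while it holds something.
It also fails if it takes over 210 s, if anything falls off the work surface, if the arm or the gripper's body presses on something with over 40 N, if the wrist force passes 120 N, or if a joint passes its speed limit or range.

## Working session

There is one attempt and no reset: what is moved stays moved. The work goes in short steps, Python scripts to look and compute and a tool call to move; the robot and the scene stay as the last step left them, time stands still between calls to the robot, and variables do not carry over. Pictures are saved under pics/ and viewed, at most 15 in all, crops included, and the job is handed in when it is done.

Besides the shell and the picture viewer there is one more tool, called as name([rows], argument=value, ...), one row to a line, values as JSON. play_rows: Moves the arm, as the interface text tells. Its arguments: {"type":"object","properties":{"plan":{"type":"array"},"squeeze":{"type":"number"}},"required":["plan"]}

```bash
ls; mkdir -p pics
python3 - <<'E'
from rig import robot
import cv2,numpy as np
o=robot.get_obs();print({k:np.round(v,3) for k,v in o.items()})
for c in("top","side","wrist"):
    im=robot.read_camera(c);cv2.imwrite(f"pics/{c}0.png",im[:,:,::-1])
    p=robot.camera_params(c);print(c,{k:np.round(v,4).tolist() if not isinstance(v,str) else v for k,v in p.items()})
    for n in("ring_1","cover_disc","stack_seat","slide_knob","lever_tip","lever_pivot","gauge_base"):
        print(n,[(np.round(d["position"],1).tolist(),round(d["p"],2)) for d in robot.mark_of(n,c)][:6])
E
python3 -c "
import cv2,numpy as np
a=cv2.imread('pics/top0.png');cv2.imwrite('pics/top0b.png',cv2.resize(a,(800,600)))"
```

```text
pics
{'time_s': np.float64(0.0), 'joints': array([ 1.001,  0.221,  1.528,  0.   ,  1.395, -0.126]), 'dq': array([ 0.001, -0.001,  0.002, -0.001,  0.   , -0.001]), 'effort': array([-1.0000e-03, -4.9461e+01, -3.8737e+01,  7.0000e-02,  5.7000e-02,
       -0.0000e+00]), 'ee_pos': array([0.268, 0.564, 0.238]), 'ee_rot': array([-6.910e-01, -3.064e+00,  3.000e-03]), 'ft_force': array([0.204, 0.373, 0.83 ]), 'wrist_torque': array([ 0.023, -0.006,  0.038]), 'finger_force': np.float64(0.0), 'opening': np.float64(0.087)}
top {'vertical_fov': 43.901, 'cx': 260.3346, 'cy': 189.9854, 'T': [[-0.0547, 0.9771, -0.2054, 0.265], [-0.9985, -0.0543, 0.0076, 0.06], [-0.0037, 0.2055, 0.9786, 1.3832], [0.0, 0.0, 0.0, 1.0]]}
ring_1 [([145.2, 248.7], 0.69), ([180.2, 236.1], 0.65), ([219.2, 242.2], 0.63), ([308.1, 164.2], 0.61), ([261.6, 234.3], 0.56)]
cover_disc [([296.7, 229.9], 0.58)]
stack_seat [([367.9, 150.6], 0.84)]
slide_knob [([374.5, 187.0], 0.78)]
lever_tip [([328.2, 173.8], 0.63)]
lever_pivot [([349.8, 184.8], 0.63), ([258.9, 237.1], 0.26)]
gauge_base [([366.9, 154.6], 0.62)]
side {'vertical_fov': 
[... 181 characters left out ...]
 [([307.5, 308.6], 0.85), ([296.8, 280.7], 0.82), ([292.5, 226.7], 0.69), ([301.5, 247.3], 0.69), ([245.1, 172.5], 0.16)]
cover_disc [([281.1, 205.1], 0.68)]
stack_seat [([226.8, 164.2], 0.78)]
slide_knob [([260.8, 155.1], 0.81)]
lever_tip [([242.4, 169.5], 0.62)]
lever_pivot [([252.5, 167.9], 0.79)]
gauge_base [([222.2, 177.7], 0.88), ([300.9, 245.9], 0.42)]
wrist {'vertical_fov': 66.8021, 'cx': 254.9508, 'cy': 197.406, 'T_tool_cam': [[-0.0005, 0.9612, 0.276, 0.0744], [1.0, 0.0004, 0.0005, -0.0], [0.0004, 0.276, -0.9612, -0.1447], [0.0, 0.0, 0.0, 1.0]]}
ring_1 [([192.1, 295.6], 0.83), ([148.7, 332.3], 0.51)]
cover_disc []
stack_seat []
slide_knob []
lever_tip []
lever_pivot []
gauge_base []
```

View pics/top0b.png

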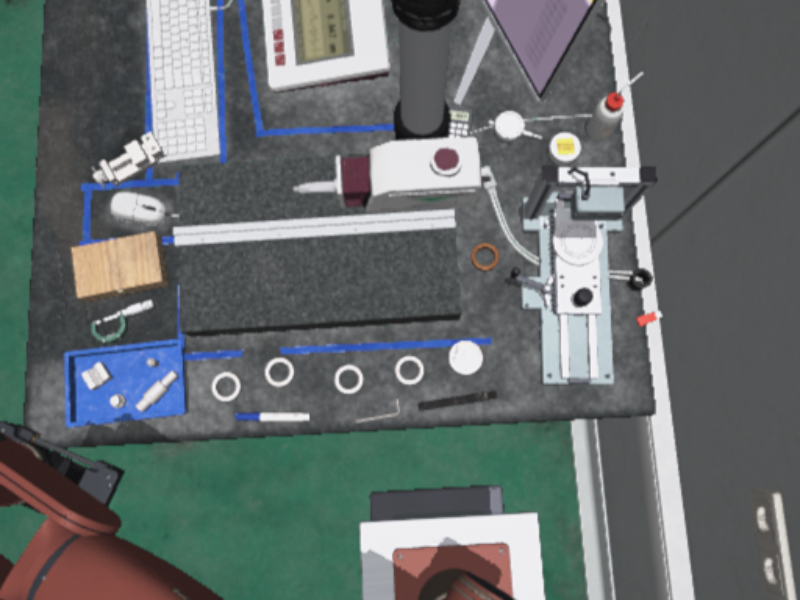

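View pics/side0.png

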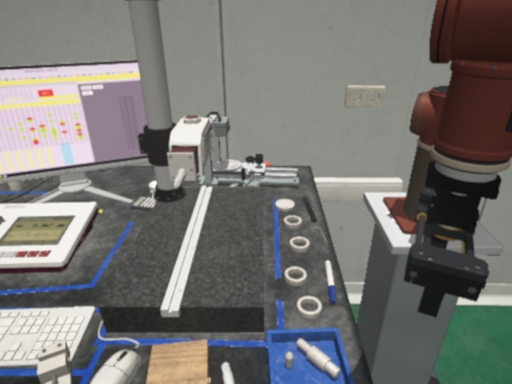

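Top picture (800x600): the four steel rings are at (226,387), (279,372), (349,379) and (409,370). The disc is at (465,357). The brown look-alike at (485,257) is to be left alone. The slide knob is at (583,297), the lever tip at (513,275), and the lever leans to the bridge.

```bash
cat > h.py <<'E'
from rig import robot
import cv2,numpy as np
from scipy.spatial.transform import Rotation as R
def cam(c,obs=None):
    p=robot.camera_params(c); f=192/np.tan(np.radians(p["vertical_fov"]/2))
    if c=="wrist":
        o=obs or robot.get_obs();A=np.eye(4);A[:3,:3]=R.from_rotvec(o["ee_rot"]).as_matrix();A[:3,3]=o["ee_pos"];T=A@p["T_tool_cam"]
    else: T=np.array(p["T"])
    return f,p["cx"],p["cy"],T
def ray(c,uv,obs=None):
    f,cx,cy,T=cam(c,obs);d=T[:3,:3]@np.array([(uv[0]-cx)/f,-(uv[1]-cy)/f,-1]);return T[:3,3],d
def at(c,uv,z,obs=None):
    o,d=ray(c,uv,obs);return o+d*(z-o[2])/d[2]
def proj(c,P,obs=None):
    f,cx,cy,T=cam(c,obs);q=np.linalg.inv(T)@np.append(P,1);return np.array([cx+f*q[0]/-q[2],cy-f*q[1]/-q[2]])
def ell(c,m,z,obs=None):
    # centre of the outer contour's points mapped on plane z
    cs,_=cv2.findContours(m.astype(np.uint8),0,1);k=max(cs,key=cv2.contourArea)[:,0,:]
    P=np.array([at(c,u,z,obs)[:2] for u in k],np.float32);return cv2.minEnclosingCircle(P)
def st():
    o=robot.get_obs();M=R.from_rotvec(o["ee_rot"]).as_matrix()
    print("t",round(float(o["time_s"]),2),"pos",np.round(o["ee_pos"],4),"closing yaw",round(np.degrees(np.arctan2(M[1,1],M[0,1])),1),"xaxis yaw",round(np.degrees(np.arctan2(M[1,0],M[0,0])),1),"tilt",np.round(M[:,2],3),"open",round(float(o["opening"]),4),"F",np.round(o["ft_force"],1))
    return o
E
python3 - <<'E'
from h import *
st()
for c in("top","side"):
    robot.read_camera(c)
    for n,z in(("ring_1",16e-3),("cover_disc",13e-3),):
        for d in robot.trace(n,c):
            (x,y),r=ell(c,d["region"],z); print(c,n,np.round(d["position"]),round(d["p"],2),"c",round(x,4),round(y,4),"r",round(r,4))
    for n,z in(("stack_seat",.058),("slide_knob",.1),("lever_tip",.097),("lever_pivot",.06),("gauge_base",.008),("cover_disc",0),("ring_1",0)):
        for d in robot.mark_of(n,c): print(c,n,round(d["p"],2),np.round(at(c,d["position"],z),4))
E
```

```text
t 1.2 pos [0.2684 0.5645 0.2395] closing yaw 64.6 xaxis yaw 154.6 tilt [-0. -0. -1.] open 0.0863 F [ 0.6  0.5 -0.5]
top ring_1 [224. 233.] 0.71 c 0.4058 0.1633 r 0.0259
top ring_1 [308. 167.] 0.66 c 0.6219 -0.1011 r 0.0293
top ring_1 [151. 246.] 0.56 c 0.4041 0.3874 r 0.025
top ring_1 [179. 231.] 0.44 c 0.4267 0.2899 r 0.0283
top cover_disc [297. 226.] 0.75 c 0.4345 -0.0523 r 0.0303
top stack_seat 0.73 [ 0.6409 -0.2768  0.058 ]
top slide_knob 0.75 [ 0.5182 -0.2602  0.1   ]
top lever_tip 0.44 [ 0.571  -0.1399  0.097 ]
top lever_pivot 0.93 [ 0.5432 -0.2038  0.06  ]
top gauge_base 0.96 [ 0.648  -0.2776  0.008 ]
top cover_disc 0.75 [ 0.4386 -0.0529  0.    ]
top cover_disc 0.41 [ 0.5584 -0.213   0.    ]
top ring_1 0.62 [0.4162 0.1716 0.    ]
top ring_1 0.58 [0.4181 0.0584 0.    ]
top ring_1 0.47 [0.401  0.3915 0.    ]
top ring_1 0.44 [ 0.6279 -0.0982  0.    ]
top ring_1 0.42 [0.4311 0.289  0.    ]
side ring_1 [300. 242.] 0.7 c 0.4094 0.1804 r 0.0363
side ring_1 [294. 279.] 0.67 c 0.4284 0.3071 r 0.0336
side ring_1 [292. 220.] 0.62 c 0.4209 0.0721 r 0.0352
side ring_1 [304. 307.] 0.61 c 0.4077 0.4032 r 0.0304
side cover_disc [284. 206.] 0.76 c 0.4386 -0.0334 r 0.0401
side slide_knob 0.91 [ 0.5205 -0.2402  0.1   ]
side lever_tip 0.54 [ 0.565  -0.1327  0.097 ]
side lever_pivot 0.79 [ 0.5491 -0.2007  0.06  ]
side gauge_base 0.84 [ 0.6435 -0.2603  0.008 ]
side cover_disc 0.59 [ 0.4343 -0.0512  0.    ]
side cover_disc 0.43 [ 0.513  -0.4781  0.    ]
side ring_1 0.91 [0.404  0.3855 0.    ]
side ring_1 0.84 [0.425  0.3086 0.    ]
side ring_1 0.52 [0.4188 0.0497 0.    ]
```

play_rows([
  [0.75, -1, 0.3, 0.0706, 1],
  [0.75, -1, 0.3, 0.0706, 1],
  [0.75, -1, 0.3, 0.0706, 1],
  [0.75, -1, 0.3, 0.0706, 1],
  [0.75, -1, 0.3, 0.0706, 1],
  [0.75, -1, 0.3, 0.0706, 1],
])

```text
time_s: 2.8
ee_pos: [0.4214, 0.3613, 0.3014]
ee_rot: [0.007, 3.138, 0.0]
ft_force: [-0.2, 0.9, 0.3]
opening: 0.0876
finger_force: 0.0
```

play_rows([
  [0, -1, 0, 0, 1],
  [0, -1, 0, 0, 1],
  [0, -1, 0, 0, 1],
  [0, -1, 0, 0, 1],
])

```text
time_s: 3.2
ee_pos: [0.4178, 0.1633, 0.2994]
ee_rot: [-0.001, 3.141, 0.0]
ft_force: [0.5, -0.2, 0.9]
opening: 0.0867
finger_force: 0.0
```

play_rows([
  [0, -1, 0, 0, 1],
  [0, -1, 0, 0, 1],
  [0, -1, 0, 0, 1],
  [0, -1, 0, 0, 1],
])

```text
time_s: 3.6
ee_pos: [0.4181, -0.0369, 0.2998]
ee_rot: [-0.001, 3.14, 0.0]
ft_force: [1.4, -0.5, -0.5]
opening: 0.0872
finger_force: 0.0
```

play_rows([
  [0, -0.8, 0, 0, 1],
  [0, -0.8, 0, 0, 1],
  [0, -0.8, 0, 0, 1],
  [0, -0.8, 0, 0, 1],
  [0, -0.8, 0, 0, 1],
  [0, -0.8, 0, 0, 1],
  [0, -0.8, 0, 0, 1],
])

```text
time_s: 4.3
ee_pos: [0.4187, -0.1939, 0.2995]
ee_rot: [-0.003, 3.141, 0.001]
ft_force: [-0.2, 0.8, -0.4]
opening: 0.0871
finger_force: 0.0
```

```bash
cat > look.py <<'E'
from h import *
import sys
o=st();im=robot.read_camera("wrist");cv2.imwrite(f"pics/{sys.argv[1]}.png",im[:,:,::-1])
for n,z in(("stack_seat",.058),("slide_knob",.1),("lever_tip",.097),("lever_pivot",.06),("gauge_base",.008)):
    for d in robot.mark_of(n,"wrist")[:2]: print(n,round(d["p"],2),np.round(d["position"]),np.round(at("wrist",d["position"],z,o),4))
E
python3 look.py w1
```

```text
t 4.3 pos [ 0.4187 -0.1939  0.2995] closing yaw 90.1 xaxis yaw -179.9 tilt [ 0.     0.001 -1.   ] open 0.0871 F [-0.2  0.8 -0.4]
stack_seat 0.85 [203. 309.] [ 0.6358 -0.2743  0.058 ]
slide_knob 0.76 [203. 256.] [ 0.522 -0.262  0.1  ]
lever_tip 0.65 [292. 289.] [ 0.5741 -0.143   0.097 ]
lever_pivot 0.62 [248. 258.] [ 0.5458 -0.2044  0.06  ]
gauge_base 0.6 [210. 296.] [ 0.6475 -0.2719  0.008 ]
```

View pics/w1.png

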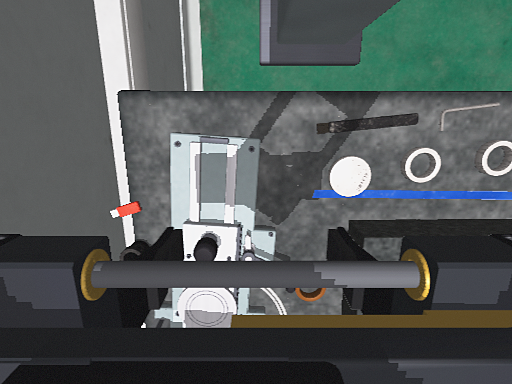

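Run:
```python
from h import *
o=st();im=robot.read_camera("wrist");g=cv2.cvtColor(im,cv2.COLOR_RGB2GRAY)
def lines(c,g,x0,x1,y0,y1,ml,obs=None):
    e=cv2.Canny(g,50,120)[y0:y1,x0:x1];L=cv2.HoughLinesP(e,1,np.pi/720,25,minLineLength=ml,maxLineGap=5)
    for l in (L[:,0] if L is not None else []):
        a=at(c,(l[0]+x0,l[1]+y0),.03,obs);b=at(c,(l[2]+x0,l[3]+y0),.03,obs);d=b-a;t=np.degrees(np.arctan2(d[1],d[0]));t=(t+45)%90-45
        print(c,l+[x0,y0,x0,y0],np.round(a[:2],3),np.round(b[:2],3),"ang",round(t,1),"len",round(float(np.hypot(*d)),3))
lines("wrist",g,160,270,128,235,35,o)
im=robot.read_camera("top");lines("top",cv2.cvtColor(im,cv2.COLOR_RGB2GRAY),330,400,130,250,30)
big=cv2.resize(im[90:250,290:450],(800,600*800//800),interpolation=cv2.INTER_CUBIC);cv2.imwrite("pics/t1.png",cv2.resize(im[100:250,280:480],(800,600),interpolation=cv2.INTER_CUBIC)[:,:,::-1])
```

```text
t 4.6 pos [ 0.4186 -0.1949  0.2997] closing yaw 90.1 xaxis yaw -179.9 tilt [ 0. -0. -1.] open 0.087 F [-0.4 -0.8  0.2]Traceback (most recent call last):
  File "<stdin>", line 8, in <module>
  File "<stdin>", line 7, in lines
TypeError: return arrays must be of ArrayType
```

Run:
```python
from h import *
o=st();im=robot.read_camera("wrist");g=cv2.cvtColor(im,cv2.COLOR_RGB2GRAY)
def lines(c,g,x0,x1,y0,y1,ml,obs=None):
    e=cv2.Canny(g,50,120)[y0:y1,x0:x1];L=cv2.HoughLinesP(e,1,np.pi/720,25,minLineLength=ml,maxLineGap=5)
    for l in ([] if L is None else L.reshape(-1,4)):
        l=l+np.array([x0,y0,x0,y0]);a=at(c,l[:2],.03,obs);b=at(c,l[2:],.03,obs);d=b-a;t=np.degrees(np.arctan2(d[1],d[0]));t=(t+45)%90-45
        print(c,l,np.round(a[:2],3),np.round(b[:2],3),"ang",round(t,1),"len",round(float(np.linalg.norm(d)),3))
lines("wrist",g,160,270,128,235,35,o)
im=robot.read_camera("top");lines("top",cv2.cvtColor(im,cv2.COLOR_RGB2GRAY),330,400,130,250,30)
```

```text
t 4.65 pos [ 0.4185 -0.195   0.2997] closing yaw 90.0 xaxis yaw -180.0 tilt [ 0. -0. -1.] open 0.0869 F [ 0.2  0.5 -0.6]
wrist [234 227 236 169] [ 0.51  -0.228] [ 0.42  -0.223] ang -3.0 len 0.09
wrist [171 128 171 193] [ 0.363 -0.312] [ 0.456 -0.32 ] ang -4.5 len 0.094
wrist [191 212 191 144] [ 0.486 -0.292] [ 0.385 -0.286] ang -3.5 len 0.101
wrist [173 133 254 138] [ 0.37 -0.31] [ 0.377 -0.197] ang -3.5 len 0.113
wrist [256 209 260 140] [ 0.481 -0.194] [ 0.379 -0.189] ang -3.1 len 0.102
wrist [225 222 228 138] [ 0.502 -0.241] [ 0.377 -0.234] ang -3.5 len 0.126
wrist [200 180 201 137] [ 0.437 -0.276] [ 0.375 -0.271] ang -4.3 len 0.062
wrist [204 143 242 145] [ 0.383 -0.267] [ 0.386 -0.214] ang -3.0 len 0.053
top [332 249 399 132] [ 0.368 -0.143] [ 0.702 -0.372] ang -34.3 len 0.405
top [338 249 381 174] [ 0.367 -0.16 ] [ 0.577 -0.305] ang -34.5 len 0.255
top [344 248 399 150] [ 0.369 -0.178] [ 0.647 -0.366] ang -34.1 len 0.336
top [346 249 399 157] [ 0.365 -0.183] [ 0.625 -0.363] ang -34.7 len 0.316
top [339 248 398 146] [ 0.369 -0.163] [ 0.659 -0.364] ang -34.7 len 0.353
top [353 247 399 163] [ 0.37  -0.203] [ 0.607 -0.361] ang -33.6 len 0.285
top [354 148 357 208] [ 0.66  -0.234] [ 0.481 -0.225] ang -2.7 len 0.18
top [333 131 345 199] [ 0.716 -0.176] [ 0.509 -0.193] ang 4.7 len 0.208
top [351 168 351 138] [ 0.6   -0.219] [ 0.692 -0.228] ang -5.4 len 0.092
top [365 135 399 135] [ 0.699 -0.27 ] [ 0.693 -0.371] ang -3.2 len 0.101
top [357 152 399 151] [ 0.648 -0.241] [ 0.644 -0.365] ang -1.8 len 0.124
top [352 246 394 171] [ 0.373 -0.201] [ 0.584 -0.344] ang -34.1 len 0.255
top [372 202 399 155] [ 0.496 -0.27 ] [ 0.632 -0.364] ang -34.6 len 0.165
```

play_rows([
  [0.7, 0.26, -0.1, -0.0094, 0.6],
  [0.7, 0.26, -0.1, -0.0094, 0.6],
  [0.7, 0.26, -0.1, -0.0094, 0.6],
  [0.7, 0.26, -0.6, -0.0094, 0.6],
  [0.7, 0.26, -0.6, -0.0094, 0.6],
  [0.7, 0.26, -0.6, -0.0094, 0.6],
  [0.7, 0.26, -0.6, -0.0094, 0.6],
])

```text
time_s: 5.45
ee_pos: [0.5578, -0.1434, 0.1794]
ee_rot: [-0.093, -3.138, -0.001]
ft_force: [1.5, -0.2, 0.6]
opening: 0.0529
finger_force: 0.0
```

```bash
python3 look.py w2
```

```text
t 5.45 pos [ 0.5578 -0.1434  0.1794] closing yaw 86.6 xaxis yaw 176.6 tilt [-0.002  0.001 -1.   ] open 0.0529 F [ 1.5 -0.2  0.6]
slide_knob 0.97 [102. 175.] [ 0.5219 -0.2619  0.1   ]
lever_tip 0.71 [254. 229.] [ 0.5754 -0.146   0.097 ]
lever_tip 0.35 [342.  61.] [ 0.4503 -0.075   0.097 ]
lever_pivot 0.56 [189. 187.] [ 0.5448 -0.205   0.06  ]
gauge_base 0.96 [149. 268.] [ 0.6539 -0.2783  0.008 ]
```

View pics/w2.png

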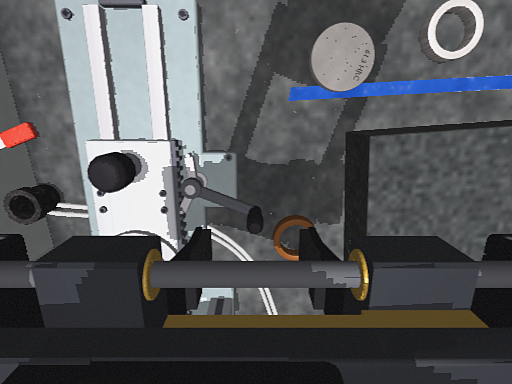

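play_rows([
  [0.085, -0.01, -0.2, 0, 0.6],
  [0.085, -0.01, -0.455, 0, 0.6],
  [0.085, -0.01, -0.455, 0, 0.6],
  [0.085, -0.01, -0.455, 0, 0.6],
  [0.085, -0.01, -0.455, 0, 0],
  [0.085, -0.01, -0.455, 0, 0],
  [0.085, -0.01, -0.455, 0, 0],
  [0.085, -0.01, -0.455, 0, 0],
], squeeze=25)

```text
time_s: 6.55
ee_pos: [0.5761, -0.1459, 0.09]
ee_rot: [0.093, 3.138, -0.001]
ft_force: [-0.1, 0.6, -0.6]
opening: 0.0278
finger_force: 0.0
```

play_rows([
  [0, 0, 0, 0, 0],
  [0, 0, 0, 0, 0],
])

```text
time_s: 6.75
ee_pos: [0.5756, -0.1448, 0.0889]
ee_rot: [0.094, 3.14, 0.002]
ft_force: [-0.2, 1.2, 3.0]
opening: 0.014
finger_force: 25.0
```

Run:
```python
from h import *
o=st()
print(at("wrist",(30,205),.05,dict(o,ee_pos=np.array([.5578,-.1434,.1794]))))
```

```text
t 6.75 pos [ 0.5756 -0.1448  0.0889] closing yaw 86.6 xaxis yaw 176.6 tilt [ 0.001  0.002 -1.   ] open 0.014 F [-0.2  1.2  3. ]
[ 0.55635795 -0.36591346  0.05      ]
```

play_rows([
  [-0.05, 0.015, 0, 0, 0],
  [-0.1, 0.025, 0, 0, 0],
  [-0.15, 0.028, 0, 0, 0],
  [-0.2, 0.025, 0, 0, 0],
  [-0.25, 0.015, 0, 0, 0],
  [-0.275, 0.005, 0, 0, 0],
  [-0.285, 0.0, 0, 0, 0],
  [-0.285, 0.0, 0, 0, 0],
])

```text
time_s: 7.55
ee_pos: [0.5196, -0.1426, 0.089]
ee_rot: [0.093, 3.137, 0.008]
ft_force: [5.1, 12.7, 3.1]
opening: 0.0141
finger_force: 25.0
```

```bash
python3 -c "
from h import *
st()"
```

```text
t 7.55 pos [ 0.5196 -0.1426  0.089 ] closing yaw 86.6 xaxis yaw 176.6 tilt [ 0.003  0.005 -1.   ] open 0.0141 F [ 5.1 12.7  3.1]
```

play_rows([
  [-0.01, 0.01, 0, 0, 0],
  [-0.02, 0.01, 0, 0, 0],
  [-0.03, 0.01, 0, 0, 0],
  [-0.03, 0.01, 0, 0, 0],
])

```text
time_s: 7.95
ee_pos: [0.5185, -0.1425, 0.0894]
ee_rot: [0.094, 3.125, 0.001]
ft_force: [26.0, 6.4, -17.5]
opening: 0.014
finger_force: 25.0
```

```bash
python3 -c "
from h import *
st()"
```

```text
t 7.95 pos [ 0.5185 -0.1425  0.0894] closing yaw 86.6 xaxis yaw 176.6 tilt [ 0.015  0.    -1.   ] open 0.014 F [ 26.    6.4 -17.5]
```

play_rows([
  [0.025, 0, 0, 0, 0],
  [0.025, 0, 0, 0, 0.4],
  [0.025, 0, 0, 0, 0.4],
  [0.025, 0, 0, 0, 0.6],
  [0.025, 0, 0.2, 0, 0.7],
  [0.025, 0, 0.5, 0, 0.7],
  [0.025, 0, 0.5, 0, 0.7],
  [0.025, 0, 0.5, 0, 0.7],
])

```text
time_s: 8.75
ee_pos: [0.5188, -0.1445, 0.1914]
ee_rot: [0.093, 3.135, -0.004]
ft_force: [-0.9, -0.4, -1.1]
opening: 0.0579
finger_force: 0.0
```

play_rows([
  [0, -0.3, 0, 0, 0.7],
  [0, -0.59, 0, 0, 0.7],
  [0, -0.59, 0, 0, 0.7],
  [0, -0.59, 0, 0, 0.7],
  [0, -0.59, 0, 0, 0.7],
])

```text
time_s: 9.25
ee_pos: [0.5163, -0.2607, 0.1866]
ee_rot: [-0.095, -3.137, -0.004]
ft_force: [-0.7, 0.8, -0.4]
opening: 0.0611
finger_force: 0.0
```

```bash
python3 look.py w3
```

```text
t 9.25 pos [ 0.5163 -0.2607  0.1866] closing yaw 86.5 xaxis yaw 176.5 tilt [-0.003  0.003 -1.   ] open 0.0611 F [-0.7  0.8 -0.4]
stack_seat 0.9 [255. 300.] [ 0.6352 -0.2681  0.058 ]
lever_tip 0.84 [395. 206.] [ 0.5235 -0.143   0.097 ]
lever_pivot 0.67 [314. 218.] [ 0.5438 -0.2044  0.06  ]
gauge_base 0.75 [249. 286.] [ 0.6496 -0.2763  0.008 ]
```

View pics/w3.png

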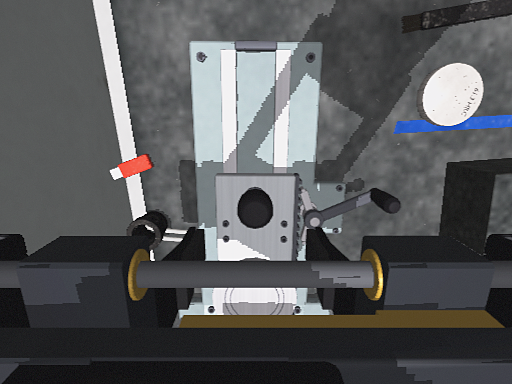

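Run:
```python
from h import *
o=robot.get_obs();a=dict(o,ee_pos=np.array([.5578,-.1434,.1794]))
for z in(.03,.06,.09,.12): print(z,at("wrist",(30,205),z,a)[:2],at("wrist",(147,228),z,o)[:2])
print(at("wrist",(255,207),.1,o))
```

```text
0.03 [ 0.56213797 -0.38291332] [ 0.55851875 -0.38429273]
0.06 [ 0.5541021  -0.35808892] [ 0.54710353 -0.37166164]
0.09 [ 0.54606622 -0.33326452] [ 0.5356883  -0.35903055]
0.12 [ 0.53803035 -0.30844011] [ 0.52427307 -0.34639945]
[ 0.51835167 -0.26105128  0.1       ]
```

play_rows([
  [0.025, -0.005, -0.2, 0, 0.7],
  [0.025, -0.005, -0.3, 0, 0.7],
  [0.025, -0.005, -0.3, 0, 0.7],
])

```text
time_s: 9.85
ee_pos: [0.5203, -0.2604, 0.125]
ee_rot: [-0.091, -3.135, -0.006]
ft_force: [-0.4, -0.1, -0.7]
opening: 0.0607
finger_force: 0.0
```

play_rows([
  [0, 0, -0.15, 0, 0.7],
  [0, 0, -0.21, 0, 0.7],
  [0, 0, -0.21, 0, 0.7],
  [0, 0, -0.21, 0, 0],
  [0, 0, -0.21, 0, 0],
  [0, 0, -0.21, 0, 0],
  [0, 0, -0.21, 0, 0],
  [0, 0, -0.21, 0, 0],
], squeeze=35)

```text
time_s: 10.65
ee_pos: [0.5229, -0.2611, 0.0873]
ee_rot: [0.094, 3.139, 0.004]
ft_force: [-0.8, 5.1, 3.6]
opening: 0.0303
finger_force: 35.0
```

```bash
python3 -c "
from h import *
st()"
```

```text
t 10.65 pos [ 0.5229 -0.2611  0.0873] closing yaw 86.6 xaxis yaw 176.6 tilt [ 0.001  0.003 -1.   ] open 0.0303 F [-0.8  5.1  3.6]
```

play_rows([
  [-0.05, 0.003, 0, 0, 0],
  [-0.15, 0.009, 0, 0, 0],
  [-0.25, 0.015, 0, 0, 0],
  [-0.35, 0.021, 0, 0, 0],
  [-0.45, 0.027, 0, 0, 0],
  [-0.55, 0.033, 0, 0, 0],
  [-0.62, 0.037, 0, 0, 0],
  [-0.66, 0.039, 0, 0, 0],
])

```text
time_s: 11.45
ee_pos: [0.3961, -0.2529, 0.0876]
ee_rot: [0.098, 3.124, 0.004]
ft_force: [45.1, 11.8, -22.0]
opening: 0.0305
finger_force: 35.0
```

play_rows([
  [-0.03, 0.002, 0, 0, 0],
  [-0.05, 0.003, 0, 0, 0],
  [-0.06, 0.0035, 0, 0, 0],
  [-0.07, 0.004, 0, 0, 0],
  [-0.08, 0.005, 0, 0, 0],
  [-0.08, 0.005, 0, 0, 0],
])

```text
time_s: 12.05
ee_pos: [0.3825, -0.2521, 0.0889]
ee_rot: [0.095, 3.122, 0.003]
ft_force: [27.4, 13.6, -2.5]
opening: 0.0285
finger_force: 31.7
```

```bash
python3 -c "
from h import *
st()"
```

```text
t 12.05 pos [ 0.3825 -0.2521  0.0889] closing yaw 86.5 xaxis yaw 176.5 tilt [ 0.018  0.001 -1.   ] open 0.0285 F [27.4 13.6 -2.5]
```

play_rows([
  [0.03, -0.01, 0, 0, 0.7],
  [0.03, -0.01, 0, 0, 0.7],
  [0.03, -0.01, 0, 0, 0.7],
  [0.03, -0.01, 0.5, 0, 0.7],
  [0.03, -0.01, 0.5, 0, 0.7],
  [0.03, -0.01, 0.5, 0, 0.7],
  [0.03, -0.01, 0.5, 0, 0.7],
])

```text
time_s: 12.75
ee_pos: [0.3809, -0.2569, 0.1881]
ee_rot: [0.094, 3.137, -0.005]
ft_force: [-0.6, -0.2, -0.3]
opening: 0.0608
finger_force: 0.0
```

```bash
python3 look.py w4
```

```text
t 12.75 pos [ 0.3809 -0.2569  0.1881] closing yaw 86.6 xaxis yaw 176.6 tilt [ 0.003 -0.003 -1.   ] open 0.0608 F [-0.6 -0.2 -0.3]
stack_seat 0.88 [259. 307.] [ 0.5111 -0.2609  0.058 ]
slide_knob 0.77 [259. 223.] [ 0.3963 -0.2554  0.1   ]
```

View pics/w4.png

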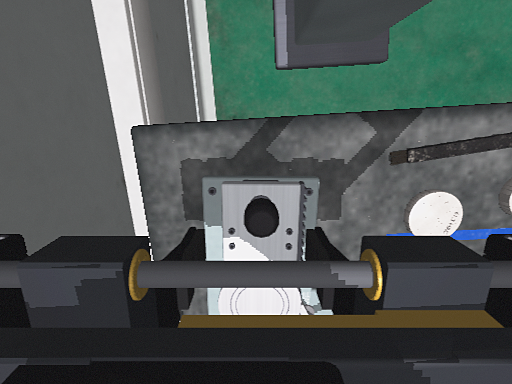

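play_rows([
  [0.075, 0.005, -0.3, 0, 0.7],
  [0.075, 0.005, -0.51, 0, 0.7],
  [0.075, 0.005, -0.51, 0, 0.7],
  [0.075, 0.005, -0.51, 0, 0],
  [0.075, 0.005, -0.51, 0, 0],
  [0.075, 0.005, -0.51, 0, 0],
  [0.075, 0.005, -0.51, 0, 0],
  [0.075, 0.005, -0.51, 0, 0],
])

```text
time_s: 13.85
ee_pos: [0.3967, -0.2528, 0.0865]
ee_rot: [0.095, 3.137, 0.007]
ft_force: [0.3, 10.4, 11.6]
opening: 0.0306
finger_force: 35.0
```

play_rows([
  [-0.005, 0, 0, 0, 0],
  [-0.01, 0, 0, 0, 0],
  [-0.015, 0.001, 0, 0, 0],
  [-0.02, 0.001, 0, 0, 0],
  [-0.02, 0.001, 0, 0, 0],
])

```text
time_s: 14.35
ee_pos: [0.396, -0.2528, 0.0866]
ee_rot: [0.095, 3.13, 0.004]
ft_force: [16.8, 11.8, -0.4]
opening: 0.0307
finger_force: 35.0
```

```bash
python3 -c "
from h import *
st()"
```

```text
t 14.35 pos [ 0.396  -0.2528  0.0866] closing yaw 86.5 xaxis yaw 176.5 tilt [ 0.011  0.002 -1.   ] open 0.0307 F [16.8 11.8 -0.4]
```

play_rows([
  [-0.01, 0, 0, 0, 0],
  [-0.02, 0, 0, 0, 0],
  [-0.02, 0, 0, 0, 0],
])

```text
time_s: 14.65
ee_pos: [0.3956, -0.2528, 0.0867]
ee_rot: [0.097, 3.121, 0.003]
ft_force: [35.2, 12.1, -14.6]
opening: 0.0306
finger_force: 35.0
```

```bash
python3 -c "
from h import *
st()"
```

```text
t 14.65 pos [ 0.3956 -0.2528  0.0867] closing yaw 86.4 xaxis yaw 176.4 tilt [ 0.019  0.001 -1.   ] open 0.0306 F [ 35.2  12.1 -14.6]
```

play_rows([
  [0.04, 0, 0, 0, 0],
  [0.04, 0, 0, 0, 0.7],
  [0.04, 0, 0, 0, 0.7],
  [0.04, 0, 0, 0, 0.7],
  [0.04, 0, 0.3, 0, 0.7],
  [0.04, 0, 0.6, 0, 0.7],
  [0.04, 0, 0.67, 0, 0.7],
  [0.04, 0, 0.67, 0, 0.7],
])

```text
time_s: 15.45
ee_pos: [0.3977, -0.2574, 0.2251]
ee_rot: [0.094, 3.132, -0.012]
ft_force: [-0.4, 0.2, 0.2]
opening: 0.0605
finger_force: 0.0
```

play_rows([
  [0.25, 0, 0, 0, 0.7],
  [0.5, 0, 0, 0, 0.7],
  [0.75, 0, 0, 0, 0.7],
  [0.75, 0, 0, 0, 0.7],
  [0.75, 0, 0, 0, 0.7],
  [0.75, 0, 0, 0, 0.7],
  [0.75, 0, 0, 0, 0.7],
])

```text
time_s: 16.15
ee_pos: [0.5443, -0.2549, 0.219]
ee_rot: [0.095, 3.14, -0.001]
ft_force: [-0.3, 0.2, 0.6]
opening: 0.0608
finger_force: 0.0
```

```bash
python3 look.py w5
python3 - <<'E'
from h import *
o=robot.get_obs()
for n in("ring_1","cover_disc"):
    for c in("wrist",):
        for d in robot.trace(n,c): print(n,round(d["p"],2),np.round(d["position"]),ell(c,d["region"],.013,o))
E
```

```text
t 16.15 pos [ 0.5443 -0.2549  0.219 ] closing yaw 86.5 xaxis yaw 176.5 tilt [ 0. -0. -1.] open 0.0608 F [-0.3  0.2  0.6]
stack_seat 0.96 [249. 157.] [ 0.5127 -0.2597  0.058 ]
slide_knob 0.83 [247.  20.] [ 0.3976 -0.2527  0.1   ]
lever_tip 0.8 [374. 168.] [ 0.5246 -0.1436  0.097 ]
lever_pivot 0.55 [302. 184.] [ 0.5448 -0.2056  0.06  ]
lever_pivot 0.47 [247. 253.] [ 0.6228 -0.2696  0.06  ]
gauge_base 0.98 [244. 252.] [ 0.647  -0.2763  0.008 ]
ring_1 0.8 [508.  50.] ((0.4215945601463318, 0.032615773379802704), 0.0210773516446352)
ring_1 0.7 [370. 225.] ((0.6214775443077087, -0.10232090204954147), 0.02929031103849411)
cover_disc 0.67 [429.  70.] ((0.4370917081832886, -0.05410202965140343), 0.033516235649585724)
```

View pics/w5.png

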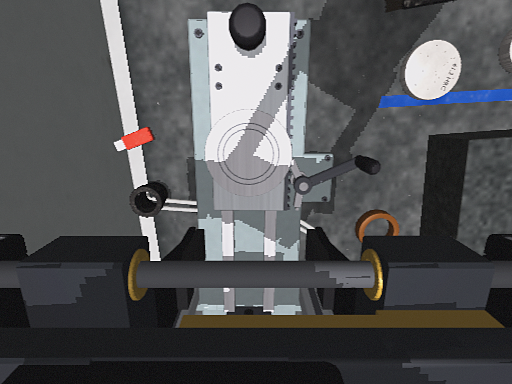

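```bash
cat >> h.py <<'E'
def circfit(c,g,x,y,z,radii,obs=None,span=.01):
    g=cv2.GaussianBlur(g.astype(np.float32),(0,0),.7);m=cv2.magnitude(cv2.Sobel(g,5,1,0),cv2.Sobel(g,5,0,1));m=np.minimum(m,np.percentile(m,95)*1.0)
    f,cx,cy,T=cam(c,obs);Ti=np.linalg.inv(T);a=np.linspace(0,2*np.pi,240);best=[]
    def score(p):
        s=0
        for r in radii:
            P=np.stack([p[0]+r*np.cos(a),p[1]+r*np.sin(a),np.full_like(a,z),np.ones_like(a)]);q=Ti@P
            u=(cx+f*q[0]/-q[2]).astype(np.float32);v=(cy-f*q[1]/-q[2]).astype(np.float32)
            s+=cv2.remap(m,u[None],v[None],1).mean()
        return s
    for st_ in(.001,.00025):
        k=np.arange(-span,span+1e-9,st_);G=[(score((x+i,y+j)),x+i,y+j) for i in k for j in k];s,x,y=max(G);span=.0015
    return round(x,4),round(y,4),round(float(s),1)
def gray(c): return cv2.cvtColor(robot.read_camera(c),cv2.COLOR_RGB2GRAY)
E
python3 - <<'E'
from h import *
o=st();g=gray("wrist")
print(circfit("wrist",g,.511,-.26,.058,[.046,.026,.0325],o),circfit("wrist",g,.511,-.26,.058,[.026,.0325],o),circfit("wrist",g,.511,-.26,.058,[.046],o))
print("disc",circfit("wrist",g,.436,-.054,.013,[.031],o))
t=gray("top")
print("disc top",circfit("top",t,.436,-.054,.013,[.031]))
for x,y in((.4058,.1633),(.404,.387),(.4267,.29),(.418,.058)): print(circfit("top",t,x,y,.016,[.026,.019]))
E
```

```text
t 16.55 pos [ 0.5453 -0.2547  0.2189] closing yaw 86.6 xaxis yaw 176.6 tilt [ 0. -0. -1.] open 0.061 F [ 0.2 -0.4  0.5]
(np.float64(0.509), np.float64(-0.2602), 276.4) (np.float64(0.5088), np.float64(-0.2605), 205.5) (np.float64(0.5098), np.float64(-0.2605), 76.1)
disc (np.float64(0.4352), np.float64(-0.0513), 164.0)
disc top (np.float64(0.4335), np.float64(-0.0518), 226.3)
(np.float64(0.4048), np.float64(0.1656), 447.1)
(np.float64(0.404), np.float64(0.391), 446.1)
(np.float64(0.4255), np.float64(0.2922), 447.3)
(np.float64(0.4155), np.float64(0.0532), 447.1)
```

play_rows([
  [-0.65, 1, 0, 0, 0.8],
  [-0.65, 1, 0, 0, 0.8],
  [-0.65, 1, 0, 0, 0.8],
  [-0.65, 1, 0, 0, 0.8],
  [-0.65, 1, 0, 0, 0.8],
])

```text
time_s: 17.15
ee_pos: [0.4137, -0.0526, 0.2182]
ee_rot: [-0.093, -3.14, -0.001]
ft_force: [0.5, 0.3, 1.1]
opening: 0.0694
finger_force: 0.0
```

play_rows([
  [0, 0.54, -0.2, 0, 0.9],
  [0, 0.54, -0.2, 0, 0.9],
  [0, 0.54, -0.2, 0, 0.9],
  [0, 0.54, -0.2, 0, 0.9],
  [0, 0.54, -0.2, 0, 0.9],
  [0, 0.54, -0.2, 0, 0.9],
])

```text
time_s: 17.75
ee_pos: [0.4159, 0.0525, 0.1792]
ee_rot: [0.095, 3.139, -0.001]
ft_force: [0.0, -0.7, -0.6]
opening: 0.0783
finger_force: 0.0
```

```bash
cat > ring.py <<'E'
from h import *
import sys
x,y=map(float,sys.argv[1:3]);z=float(sys.argv[3]) if len(sys.argv)>3 else .016
o=st();im=robot.read_camera("wrist");g=cv2.cvtColor(im,cv2.COLOR_RGB2GRAY)
cv2.imwrite("pics/ring.png",im[:,:,::-1])
for R_ in([.026,.019],[.026],[.019]): print(circfit("wrist",g,x,y,z,R_,o))
c=circfit("wrist",g,x,y,z,[.026,.019],o);p=o["ee_pos"];print("delta units",np.round((np.array(c[:2])-p[:2])/.2,3),"dz to .020:",round((.020-p[2])/.2,3))
E
python3 ring.py .4155 .053
```

```text
t 17.75 pos [0.4159 0.0525 0.1792] closing yaw 86.5 xaxis yaw 176.5 tilt [ 0.001 -0.    -1.   ] open 0.0783 F [ 0.  -0.7 -0.6]
(np.float64(0.4165), np.float64(0.0547), 369.0)
(np.float64(0.4162), np.float64(0.0547), 184.5)
(np.float64(0.4165), np.float64(0.0547), 184.5)
delta units [0.003 0.011] dz to .020: -0.796
```

play_rows([
  [0.003, 0.011, -0.25, 0, 0.9],
  [0.003, 0.011, -0.5, 0, 0.9],
  [0.003, 0.011, -0.7, 0, 0.9],
  [0.003, 0.011, -0.79, 0, 0.9],
  [0.003, 0.011, -0.79, 0, 0.9],
  [0.003, 0.011, -0.79, 0, 0.4],
  [0.003, 0.011, -0.79, 0, 0.4],
  [0.003, 0.011, -0.79, 0, 0.4],
], squeeze=25)

```text
time_s: 18.6
ee_pos: [0.4165, 0.0552, 0.021]
ee_rot: [0.094, 3.139, -0.0]
ft_force: [0.5, -0.5, -0.6]
opening: 0.0621
finger_force: 0.0
```

play_rows([
  [0, 0, 0, 0, 0.4],
  [0, 0, 0, 0, 0.4],
])

```text
time_s: 18.8
ee_pos: [0.4163, 0.0555, 0.0209]
ee_rot: [0.093, 3.139, -0.0]
ft_force: [-0.8, -0.7, 1.3]
opening: 0.0505
finger_force: 25.0
```

```bash
python3 -c "
from h import *
st()"
```

```text
t 18.8 pos [0.4163 0.0555 0.0209] closing yaw 86.6 xaxis yaw 176.6 tilt [ 0.001 -0.    -1.   ] open 0.0505 F [-0.8 -0.7  1.3]
```

play_rows([
  [0, 0, 0.2, 0, 0.4],
  [0, 0, 0.4, 0, 0.4],
  [0, 0, 0.6, 0, 0.4],
  [0.13, -0.25, 0.6, 0, 0.4],
  [0.25, -0.5, 0.6, 0, 0.4],
  [0.35, -0.75, 0.6, 0, 0.4],
  [0.4635, -1, 0.6, 0, 0.4],
  [0.4635, -1, 0.6, 0, 0.4],
])

```text
time_s: 19.6
ee_pos: [0.5099, -0.1483, 0.1408]
ee_rot: [0.097, 3.139, -0.003]
ft_force: [0.2, 1.0, -1.0]
opening: 0.0508
finger_force: 25.0
```

play_rows([
  [0, -0.2, 0, 0, 0.4],
  [0, -0.4, 0, 0, 0.4],
  [0, -0.5775, 0, 0, 0.4],
  [0, -0.5775, 0, 0, 0.4],
  [0, -0.5775, 0, 0, 0.4],
  [0, -0.5775, -0.1, 0, 0.4],
  [0, -0.5775, -0.2, 0, 0.4],
  [0, -0.5775, -0.2, 0, 0.4],
])

```text
time_s: 20.4
ee_pos: [0.5065, -0.2569, 0.0973]
ee_rot: [-0.091, -3.135, -0.006]
ft_force: [0.2, 1.6, -1.6]
opening: 0.0505
finger_force: 25.0
```

```bash
python3 -c "
from h import *
o=st();p=o['ee_pos'];print(np.round((np.array([.509,-.2602,.0795])-p)/.2,4));im=robot.read_camera('wrist');cv2.imwrite('pics/w6.png',im[:,:,::-1])"
```

```text
t 20.4 pos [ 0.5065 -0.2569  0.0973] closing yaw 86.7 xaxis yaw 176.7 tilt [-0.005  0.004 -1.   ] open 0.0505 F [ 0.2  1.6 -1.6]
[ 0.0123 -0.0165 -0.089 ]
```

play_rows([
  [0, 0, 0, 0, 0.4],
  [0, 0, 0, 0, 0.4],
  [0, 0, 0, 0, 0.4],
])

```text
time_s: 20.75
ee_pos: [0.5094, -0.2601, 0.1018]
ee_rot: [0.093, 3.139, -0.002]
ft_force: [-0.4, -0.7, -1.1]
opening: 0.0506
finger_force: 25.0
```

```bash
python3 -c "
from h import *
o=st();p=o['ee_pos'];print(np.round((np.array([.509,-.2602,.0795])-p)/.2,4))"
```

```text
t 20.75 pos [ 0.5094 -0.2601  0.1018] closing yaw 86.6 xaxis yaw 176.6 tilt [ 0.002 -0.001 -1.   ] open 0.0506 F [-0.4 -0.7 -1.1]
[-0.0019 -0.0006 -0.1114]
```

play_rows([
  [-0.001, 0, -0.05, 0, 0.4],
  [-0.001, 0, -0.08, 0, 0.4],
  [-0.001, 0, -0.1, 0, 0.4],
  [-0.001, 0, -0.111, 0, 0.4],
  [-0.001, 0, -0.111, 0, 0.4],
  [-0.001, 0, -0.111, 0, 0.4],
])

```text
time_s: 21.35
ee_pos: [0.5086, -0.2596, 0.0789]
ee_rot: [-0.093, -3.14, -0.001]
ft_force: [-1.7, 1.3, 5.5]
opening: 0.0507
finger_force: 25.0
```

play_rows([
  [0, 0, 0, 0, 0.75],
  [0, 0, 0, 0, 0.75],
  [0, 0, 0, 0, 0.75],
  [0, 0, 0, 0, 0.75],
  [0, 0, 0.15, 0, 0.75],
  [0, 0, 0.4, 0, 0.75],
  [0, 0, 0.6, 0, 0.75],
  [0, 0, 0.6, 0, 0.75],
])

```text
time_s: 22.15
ee_pos: [0.5119, -0.2623, 0.2059]
ee_rot: [0.093, 3.13, -0.011]
ft_force: [0.2, -1.1, 0.5]
opening: 0.065
finger_force: 0.0
```

```bash
python3 ring.py .509 -.26 .074
python3 - <<'E'
from h import *
o=robot.get_obs();g=gray("wrist");print("seat",circfit("wrist",g,.509,-.26,.058,[.046,.0325],o))
E
cp pics/ring.png pics/w7.png
```

```text
t 22.15 pos [ 0.5119 -0.2623  0.2059] closing yaw 86.6 xaxis yaw 176.6 tilt [ 0.01  -0.007 -1.   ] open 0.065 F [ 0.2 -1.1  0.5]
(np.float64(0.5095), np.float64(-0.26), 197.9)
(np.float64(0.5028), np.float64(-0.2562), 104.8)
(np.float64(0.5092), np.float64(-0.26), 110.9)
delta units [-0.012  0.011] dz to .020: -0.929
seat (np.float64(0.5118), np.float64(-0.2603), 191.6)
```

View pics/w7.png

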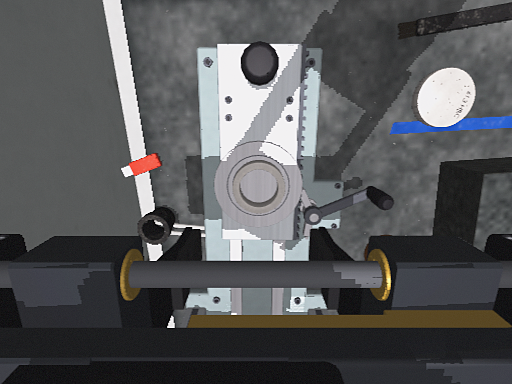

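play_rows([
  [-0.12, 0.25, 0, 0, 0.85],
  [-0.25, 0.5, 0, 0, 0.85],
  [-0.4, 0.75, 0, 0, 0.85],
  [-0.52, 1, 0, 0, 0.85],
])

```text
time_s: 22.65
ee_pos: [0.4134, -0.0808, 0.1957]
ee_rot: [-0.095, -3.136, -0.003]
ft_force: [0.8, 1.2, 0.4]
opening: 0.0736
finger_force: 0.0
```

play_rows([
  [0, 0.25, -0.05, 0, 0.9],
  [0, 0.5, -0.1, 0, 0.9],
  [0, 0.75, -0.1, 0, 0.9],
  [0, 1, -0.1, 0, 0.9],
])

```text
time_s: 23.05
ee_pos: [0.414, 0.1171, 0.1761]
ee_rot: [-0.094, -3.137, 0.001]
ft_force: [1.0, -0.8, 1.2]
opening: 0.0781
finger_force: 0.0
```

play_rows([
  [0, 0.13, 0, 0, 0.9],
  [0, 0.13, 0, 0, 0.9],
  [0, 0.13, 0, 0, 0.9],
  [0, 0.13, 0, 0, 0.9],
  [0, 0.13, 0, 0, 0.9],
])

```text
time_s: 23.55
ee_pos: [0.4159, 0.1403, 0.1778]
ee_rot: [-0.096, -3.139, 0.001]
ft_force: [-0.4, -0.6, -0.5]
opening: 0.0786
finger_force: 0.0
```

```bash
python3 ring.py .406 .166
```

```text
t 23.55 pos [0.4159 0.1403 0.1778] closing yaw 86.5 xaxis yaw 176.5 tilt [-0.001 -0.    -1.   ] open 0.0786 F [-0.4 -0.6 -0.5]
(np.float64(0.406), np.float64(0.1668), 348.2)
(np.float64(0.4058), np.float64(0.1665), 174.3)
(np.float64(0.406), np.float64(0.1668), 174.1)
delta units [-0.049  0.133] dz to .020: -0.789
```

play_rows([
  [-0.049, 0.133, -0.2, 0, 0.9],
  [-0.049, 0.133, -0.4, 0, 0.9],
  [-0.049, 0.133, -0.6, 0, 0.9],
  [-0.049, 0.133, -0.74, 0, 0.9],
  [-0.049, 0.133, -0.784, 0, 0.9],
  [-0.049, 0.133, -0.784, 0, 0.9],
  [-0.049, 0.133, -0.784, 0, 0.4],
  [-0.049, 0.133, -0.784, 0, 0.4],
])

```text
time_s: 24.4
ee_pos: [0.408, 0.1682, 0.0234]
ee_rot: [0.094, 3.137, 0.001]
ft_force: [1.0, -0.3, 0.5]
opening: 0.0689
finger_force: 0.0
```

play_rows([
  [0, 0, 0, 0, 0.4],
  [0, 0, 0, 0, 0.4],
  [0, 0, 0, 0, 0.4],
])

```text
time_s: 24.7
ee_pos: [0.4069, 0.1682, 0.0224]
ee_rot: [0.093, 3.139, 0.0]
ft_force: [-1.2, -1.1, 4.8]
opening: 0.0508
finger_force: 25.0
```

```bash
python3 -c "
from h import *
o=st();p=o['ee_pos'];print(np.round((np.array([.509,-.2602,.0955])-p)/.2,4))"
```

```text
t 24.7 pos [0.4069 0.1682 0.0224] closing yaw 86.6 xaxis yaw 176.6 tilt [ 0.002  0.    -1.   ] open 0.0508 F [-1.2 -1.1  4.8]
[ 0.5103 -2.142   0.3655]
```

play_rows([
  [0, 0, 0.2, 0, 0.4],
  [0, 0, 0.4, 0, 0.4],
  [0, 0, 0.64, 0, 0.4],
  [0.02, -0.2, 0.64, 0, 0.4],
  [0.05, -0.4, 0.64, 0, 0.4],
  [0.08, -0.6, 0.64, 0, 0.4],
  [0.1, -0.8, 0.64, 0, 0.4],
  [0.1, -0.8, 0.64, 0, 0.4],
])

```text
time_s: 25.5
ee_pos: [0.4266, 0.0042, 0.1498]
ee_rot: [0.101, 3.139, -0.003]
ft_force: [0.1, 0.6, -0.2]
opening: 0.0509
finger_force: 25.0
```

play_rows([
  [0.1, -0.2, 0, 0, 0.4],
  [0.2, -0.4, 0, 0, 0.4],
  [0.3, -0.6, 0, 0, 0.4],
  [0.4, -0.8, 0, 0, 0.4],
  [0.415, -1, 0, 0, 0.4],
  [0.415, -1, 0, 0, 0.4],
])

```text
time_s: 26.1
ee_pos: [0.5098, -0.1957, 0.1495]
ee_rot: [0.098, 3.14, -0.003]
ft_force: [-0.3, 0.8, -0.8]
opening: 0.0506
finger_force: 25.0
```

play_rows([
  [0, -0.2, 0, 0, 0.4],
  [0, -0.342, 0, 0, 0.4],
  [0, -0.342, 0, 0, 0.4],
  [0, -0.342, -0.1, 0, 0.4],
  [0, -0.342, -0.16, 0, 0.4],
  [0, -0.342, -0.16, 0, 0.4],
  [0, -0.342, -0.16, 0, 0.4],
  [0, -0.342, -0.16, 0, 0.4],
])

```text
time_s: 26.9
ee_pos: [0.5097, -0.26, 0.1183]
ee_rot: [0.092, 3.139, -0.001]
ft_force: [-0.0, -0.3, -1.2]
opening: 0.0507
finger_force: 25.0
```

```bash
python3 -c "
from h import *
o=st();p=o['ee_pos'];print(np.round((np.array([.5099,-.2602,.0965])-p)/.2,4))"
```

```text
t 26.9 pos [ 0.5097 -0.26    0.1183] closing yaw 86.6 xaxis yaw 176.6 tilt [ 0.001 -0.001 -1.   ] open 0.0507 F [-0.  -0.3 -1.2]
[ 0.001  -0.0008 -0.1089]
```

play_rows([
  [0.001, 0, -0.05, 0, 0.4],
  [0.001, 0, -0.08, 0, 0.4],
  [0.001, 0, -0.1, 0, 0.4],
  [0.001, 0, -0.109, 0, 0.4],
  [0.001, 0, -0.109, 0, 0.4],
  [0.001, 0, -0.109, 0, 0.4],
])

```text
time_s: 27.5
ee_pos: [0.5093, -0.2603, 0.0964]
ee_rot: [-0.093, -3.14, -0.001]
ft_force: [-2.5, 2.7, 5.0]
opening: 0.0506
finger_force: 25.0
```

play_rows([
  [0, 0, 0, 0, 0.75],
  [0, 0, 0, 0, 0.75],
  [0, 0, 0, 0, 0.75],
  [0, 0, 0, 0, 0.75],
  [0, 0, 0.15, 0, 0.75],
  [0, 0, 0.4, 0, 0.75],
  [0, 0, 0.6, 0, 0.75],
  [0, 0, 0.6, 0, 0.75],
])

```text
time_s: 28.3
ee_pos: [0.5128, -0.2627, 0.2234]
ee_rot: [0.093, 3.13, -0.011]
ft_force: [0.8, -0.4, 0.4]
opening: 0.0654
finger_force: 0.0
```

play_rows([
  [0, 0, 0, 0, 0.75],
  [0, 0, 0, 0, 0.75],
])

```text
time_s: 28.5
ee_pos: [0.5086, -0.2598, 0.2141]
ee_rot: [-0.093, -3.138, -0.002]
ft_force: [0.0, 0.2, 0.1]
opening: 0.065
finger_force: 0.0
```

```bash
python3 ring.py .509 -.26 .09; python3 -c "
from h import *
o=robot.get_obs();g=gray('wrist');print('seat',circfit('wrist',g,.509,-.26,.058,[.046],o),circfit('wrist',g,.509,-.26,.074,[.026],o))"
```

```text
t 28.5 pos [ 0.5086 -0.2598  0.2141] closing yaw 86.6 xaxis yaw 176.6 tilt [-0.002  0.001 -1.   ] open 0.065 F [0.  0.2 0.1]
(np.float64(0.5088), np.float64(-0.2608), 206.3)
(np.float64(0.502), np.float64(-0.2562), 108.4)
(np.float64(0.5088), np.float64(-0.261), 122.7)
delta units [ 0.001 -0.005] dz to .020: -0.971
seat (np.float64(0.5098), np.float64(-0.2605), 93.4) (np.float64(0.5062), np.float64(-0.2602), 115.0)
```

play_rows([
  [-0.1, 0.2, 0, 0, 0.9],
  [-0.2, 0.4, 0, 0, 0.9],
  [-0.3, 0.6, 0, 0, 0.9],
  [-0.42, 0.8, 0, 0, 0.9],
  [-0.42, 1, 0, 0, 0.9],
  [-0.42, 1, 0, 0, 0.9],
])

```text
time_s: 29.2
ee_pos: [0.424, -0.0564, 0.2144]
ee_rot: [-0.087, -3.138, -0.004]
ft_force: [0.0, -0.3, 0.3]
opening: 0.0781
finger_force: 0.0
```

play_rows([
  [0, 0.25, -0.1, 0, 0.9],
  [0, 0.5, -0.2, 0, 0.9],
  [0, 0.75, -0.2, 0, 0.9],
  [0, 1, -0.2, 0, 0.9],
  [0, 1, -0.2, 0, 0.9],
])

```text
time_s: 29.7
ee_pos: [0.4245, 0.1434, 0.1745]
ee_rot: [-0.085, -3.138, -0.002]
ft_force: [-0.2, 0.3, -0.4]
opening: 0.0786
finger_force: 0.0
```

play_rows([
  [0, 0.25, 0, 0, 0.9],
  [0, 0.5, 0, 0, 0.9],
  [0, 0.76, 0, 0, 0.9],
  [0, 0.76, 0, 0, 0.9],
  [0, 0.76, 0, 0, 0.9],
  [0, 0.76, 0, 0, 0.9],
])

```text
time_s: 30.3
ee_pos: [0.4255, 0.2901, 0.1748]
ee_rot: [-0.094, -3.139, 0.002]
ft_force: [0.1, -0.6, 0.7]
opening: 0.0782
finger_force: 0.0
```

```bash
cp pics/ring.png pics/w8.png; python3 ring.py .426 .292
```

```text
t 30.3 pos [0.4255 0.2901 0.1748] closing yaw 86.6 xaxis yaw 176.6 tilt [-0.001 -0.002 -1.   ] open 0.0782 F [ 0.1 -0.6  0.7]
(np.float64(0.426), np.float64(0.294), 365.8)
(np.float64(0.426), np.float64(0.294), 183.1)
(np.float64(0.426), np.float64(0.294), 182.7)
delta units [0.003 0.019] dz to .020: -0.774
```

View pics/w8.png

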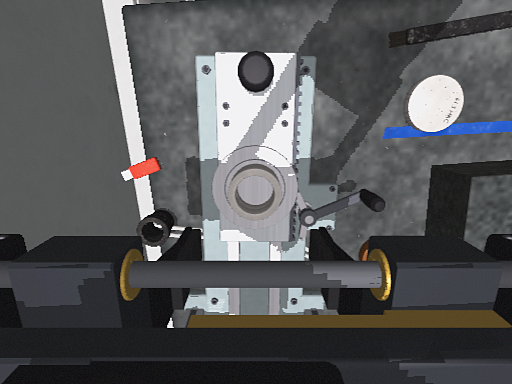

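Two rings are stacked neatly on the platen at about (254,187). Next is ring C.

play_rows([
  [0.003, 0.019, -0.2, 0, 0.9],
  [0.003, 0.019, -0.4, 0, 0.9],
  [0.003, 0.019, -0.6, 0, 0.9],
  [0.003, 0.019, -0.73, 0, 0.9],
  [0.003, 0.019, -0.768, 0, 0.9],
  [0.003, 0.019, -0.768, 0, 0.9],
  [0.003, 0.019, -0.768, 0, 0.4],
  [0.003, 0.019, -0.768, 0, 0.4],
])

```text
time_s: 31.15
ee_pos: [0.4277, 0.2959, 0.0242]
ee_rot: [0.094, 3.137, 0.003]
ft_force: [-0.3, 0.1, 0.6]
opening: 0.0692
finger_force: 0.0
```

play_rows([
  [0, 0, 0, 0, 0.4],
  [0, 0, 0, 0, 0.4],
  [0, 0, 0, 0, 0.4],
])

```text
time_s: 31.45
ee_pos: [0.4265, 0.2957, 0.023]
ee_rot: [0.092, 3.139, 0.001]
ft_force: [-0.2, -0.6, 4.7]
opening: 0.0502
finger_force: 25.0
```

```bash
python3 -c "
from h import *
o=st();p=o['ee_pos'];print(np.round((np.array([.509,-.2602,.14])-p)/.2,4))"
```

```text
t 31.45 pos [0.4265 0.2957 0.023 ] closing yaw 86.6 xaxis yaw 176.6 tilt [ 0.001  0.    -1.   ] open 0.0502 F [-0.2 -0.6  4.7]
[ 0.4123 -2.7796  0.5849]
```

play_rows([
  [0, 0, 0.2, 0, 0.4],
  [0, 0, 0.4, 0, 0.4],
  [0, -0.1, 0.6, 0, 0.4],
  [0, -0.25, 0.71, 0, 0.4],
  [0, -0.45, 0.71, 0, 0.4],
  [0, -0.65, 0.71, 0, 0.4],
  [0, -0.8, 0.71, 0, 0.4],
  [0, -0.8, 0.71, 0, 0.4],
])

```text
time_s: 32.25
ee_pos: [0.4257, 0.1327, 0.164]
ee_rot: [-0.098, -3.14, 0.002]
ft_force: [0.2, 0.2, -1.4]
opening: 0.0501
finger_force: 25.0
```

play_rows([
  [0, -0.2, 0, 0, 0.4],
  [0, -0.4, 0, 0, 0.4],
  [0, -0.6, 0, 0, 0.4],
  [0, -0.8, 0, 0, 0.4],
  [0, -1, 0, 0, 0.4],
])

```text
time_s: 32.75
ee_pos: [0.426, -0.0652, 0.1642]
ee_rot: [0.092, 3.14, 0.001]
ft_force: [0.1, -0.1, -0.8]
opening: 0.0505
finger_force: 25.0
```

play_rows([
  [0.1, -0.2, 0, 0, 0.4],
  [0.2, -0.4, 0, 0, 0.4],
  [0.3, -0.6, 0, 0, 0.4],
  [0.4, -0.8, 0, 0, 0.4],
  [0.415, -0.98, 0, 0, 0.4],
  [0.415, -0.98, 0, 0, 0.4],
  [0.415, -0.98, -0.1, 0, 0.4],
  [0.415, -0.98, -0.15, 0, 0.4],
])

```text
time_s: 33.55
ee_pos: [0.5086, -0.2592, 0.1323]
ee_rot: [-0.093, -3.138, -0.003]
ft_force: [-0.1, 0.3, -2.1]
opening: 0.0502
finger_force: 25.0
```

play_rows([
  [0, 0, 0, 0, 0.4],
  [0, 0, 0, 0, 0.4],
  [0, 0, 0, 0, 0.4],
])

```text
time_s: 33.85
ee_pos: [0.5096, -0.2603, 0.135]
ee_rot: [0.092, 3.139, -0.001]
ft_force: [0.0, 0.0, -0.1]
opening: 0.0502
finger_force: 25.0
```

```bash
python3 -c "
from h import *
o=st();p=o['ee_pos'];print(np.round((np.array([.5095,-.2602,.1135])-p)/.2,4))"
```

```text
t 33.85 pos [ 0.5096 -0.2603  0.135 ] closing yaw 86.6 xaxis yaw 176.6 tilt [ 0.001 -0.001 -1.   ] open 0.0502 F [ 0.   0.  -0.1]
[-0.0004  0.0004 -0.1075]
```

play_rows([
  [0, 0, -0.05, 0, 0.4],
  [0, 0, -0.08, 0, 0.4],
  [0, 0, -0.1, 0, 0.4],
  [0, 0, -0.107, 0, 0.4],
  [0, 0, -0.108, 0, 0.4],
  [0, 0, -0.108, 0, 0.4],
])

```text
time_s: 34.45
ee_pos: [0.5089, -0.2605, 0.1129]
ee_rot: [-0.093, -3.14, -0.0]
ft_force: [-2.1, 2.7, 3.6]
opening: 0.0499
finger_force: 25.0
```

play_rows([
  [0, 0, 0, 0, 0.75],
  [0, 0, 0, 0, 0.75],
  [0, 0, 0, 0, 0.75],
  [0, 0, 0, 0, 0.75],
  [0, 0, 0.15, 0, 0.75],
  [0, 0, 0.4, 0, 0.75],
  [0, 0, 0.6, 0, 0.75],
  [0, 0, 0.6, 0, 0.75],
])

```text
time_s: 35.25
ee_pos: [0.5122, -0.2628, 0.2402]
ee_rot: [0.093, 3.13, -0.011]
ft_force: [1.3, -1.4, -0.4]
opening: 0.0652
finger_force: 0.0
```

play_rows([
  [0, 0, 0, 0, 0.75],
  [0, 0, 0, 0, 0.75],
  [0, 0, 0, 0, 0.75],
])

```text
time_s: 35.55
ee_pos: [0.508, -0.2599, 0.2303]
ee_rot: [-0.093, -3.137, -0.003]
ft_force: [-0.3, -0.7, -0.4]
opening: 0.0654
finger_force: 0.0
```

```bash
python3 ring.py .509 -.26 .106; cp pics/ring.png pics/w9.png
```

```text
t 35.55 pos [ 0.508  -0.2599  0.2303] closing yaw 86.6 xaxis yaw 176.6 tilt [-0.003  0.002 -1.   ] open 0.0654 F [-0.3 -0.7 -0.4]
(np.float64(0.509), np.float64(-0.261), 212.8)
(np.float64(0.5015), np.float64(-0.2583), 108.8)
(np.float64(0.509), np.float64(-0.2612), 130.1)
delta units [ 0.005 -0.005] dz to .020: -1.052
```

play_rows([
  [-0.1, 0.2, 0, 0, 0.9],
  [-0.2, 0.4, 0, 0, 0.9],
  [-0.3, 0.6, 0, 0, 0.9],
  [-0.42, 0.8, 0, 0, 0.9],
  [-0.52, 1, 0, 0, 0.9],
  [-0.527, 1, 0, 0, 0.9],
])

```text
time_s: 36.2
ee_pos: [0.4011, -0.0568, 0.2312]
ee_rot: [-0.087, -3.138, -0.004]
ft_force: [0.8, 0.0, 0.3]
opening: 0.0779
finger_force: 0.0
```

play_rows([
  [0, 0.25, -0.1, 0, 0.9],
  [0, 0.5, -0.2, 0, 0.9],
  [0, 0.75, -0.3, 0, 0.9],
  [0, 1, -0.3, 0, 0.9],
  [0, 1, -0.3, 0, 0.9],
])

```text
time_s: 36.7
ee_pos: [0.4022, 0.143, 0.1708]
ee_rot: [-0.086, -3.137, -0.001]
ft_force: [-0.4, -0.4, 0.4]
opening: 0.079
finger_force: 0.0
```

play_rows([
  [0, 0.25, 0, 0, 0.9],
  [0, 0.5, 0, 0, 0.9],
  [0, 0.75, 0, 0, 0.9],
  [0, 1, 0, 0, 0.9],
])

```text
time_s: 37.1
ee_pos: [0.404, 0.3406, 0.1721]
ee_rot: [0.094, 3.14, -0.001]
ft_force: [1.2, 0.2, 1.0]
opening: 0.0787
finger_force: 0.0
```

play_rows([
  [0, 0.25, 0, 0, 0.9],
  [0, 0.25, 0, 0, 0.9],
  [0, 0.25, 0, 0, 0.9],
  [0, 0.25, 0, 0, 0.9],
])

```text
time_s: 37.5
ee_pos: [0.4039, 0.388, 0.1718]
ee_rot: [-0.094, -3.139, 0.002]
ft_force: [-0.2, -0.2, -0.6]
opening: 0.0782
finger_force: 0.0
```

```bash
python3 ring.py .405 .392
```

```text
t 37.5 pos [0.4039 0.388  0.1718] closing yaw 86.6 xaxis yaw 176.6 tilt [-0.001 -0.001 -1.   ] open 0.0782 F [-0.2 -0.2 -0.6]
(np.float64(0.4045), np.float64(0.3925), 351.6)
(np.float64(0.4043), np.float64(0.3925), 175.8)
(np.float64(0.4045), np.float64(0.3925), 175.8)
delta units [0.003 0.022] dz to .020: -0.759
```

play_rows([
  [0.003, 0.022, -0.2, 0, 0.9],
  [0.003, 0.022, -0.4, 0, 0.9],
  [0.003, 0.022, -0.6, 0, 0.9],
  [0.003, 0.022, -0.72, 0, 0.9],
  [0.003, 0.022, -0.753, 0, 0.9],
  [0.003, 0.022, -0.753, 0, 0.9],
  [0.003, 0.022, -0.753, 0, 0.4],
  [0.003, 0.022, -0.753, 0, 0.4],
])

```text
time_s: 38.35
ee_pos: [0.4058, 0.3946, 0.0242]
ee_rot: [0.094, 3.137, 0.004]
ft_force: [-0.8, -0.4, -0.5]
opening: 0.069
finger_force: 0.0
```

play_rows([
  [0, 0, 0, 0, 0.4],
  [0, 0, 0, 0, 0.4],
  [0, 0, 0, 0, 0.4],
])

```text
time_s: 38.65
ee_pos: [0.4046, 0.3942, 0.0228]
ee_rot: [0.093, 3.139, 0.001]
ft_force: [-0.2, -1.3, 3.5]
opening: 0.0507
finger_force: 25.0
```

```bash
python3 -c "
from h import *
o=st();p=o['ee_pos'];print(np.round((np.array([.509,-.2602,.14])-p)/.2,4))"
```

```text
t 38.65 pos [0.4046 0.3942 0.0228] closing yaw 86.6 xaxis yaw 176.6 tilt [ 0.001  0.001 -1.   ] open 0.0507 F [-0.2 -1.3  3.5]
[ 0.5219 -3.2719  0.5859]
```

play_rows([
  [0, 0, 0.2, 0, 0.4],
  [0, 0, 0.4, 0, 0.4],
  [0, -0.1, 0.6, 0, 0.4],
  [0, -0.25, 0.775, 0, 0.4],
  [0, -0.45, 0.775, 0, 0.4],
  [0, -0.6, 0.775, 0, 0.4],
  [0, -0.6, 0.775, 0, 0.4],
])

```text
time_s: 39.35
ee_pos: [0.4039, 0.2711, 0.1769]
ee_rot: [-0.097, -3.14, 0.002]
ft_force: [-0.3, 0.6, -1.4]
opening: 0.0508
finger_force: 25.0
```

play_rows([
  [0, -0.2, 0, 0, 0.4],
  [0, -0.4, 0, 0, 0.4],
  [0, -0.6, 0, 0, 0.4],
  [0, -0.8, 0, 0, 0.4],
  [0, -1, 0, 0, 0.4],
])

```text
time_s: 39.85
ee_pos: [0.404, 0.073, 0.1769]
ee_rot: [0.092, 3.14, 0.001]
ft_force: [0.5, -0.2, 0.1]
opening: 0.0505
finger_force: 25.0
```

play_rows([
  [0.1, -0.2, 0, 0, 0.4],
  [0.2, -0.4, 0, 0, 0.4],
  [0.3, -0.6, 0, 0, 0.4],
  [0.4, -0.8, 0, 0, 0.4],
  [0.5, -1, 0, 0, 0.4],
  [0.524, -1, 0, 0, 0.4],
])

```text
time_s: 40.45
ee_pos: [0.5109, -0.1302, 0.1769]
ee_rot: [0.099, 3.139, -0.003]
ft_force: [0.2, 1.4, -0.6]
opening: 0.0509
finger_force: 25.0
```

play_rows([
  [0, -0.2, 0, 0, 0.4],
  [0, -0.4, 0, 0, 0.4],
  [0, -0.6, 0, 0, 0.4],
  [0, -0.672, 0, 0, 0.4],
  [0, -0.672, -0.05, 0, 0.4],
  [0, -0.672, -0.13, 0, 0.4],
  [0, -0.672, -0.13, 0, 0.4],
  [0, -0.672, -0.13, 0, 0.4],
])

```text
time_s: 41.25
ee_pos: [0.5084, -0.2584, 0.1494]
ee_rot: [-0.09, -3.138, -0.003]
ft_force: [0.6, 1.3, -1.5]
opening: 0.0506
finger_force: 25.0
```

play_rows([
  [0, 0, 0, 0, 0.4],
  [0, 0, 0, 0, 0.4],
])

```text
time_s: 41.45
ee_pos: [0.5095, -0.2601, 0.1516]
ee_rot: [0.092, 3.139, -0.001]
ft_force: [0.4, 0.3, -1.0]
opening: 0.0508
finger_force: 25.0
```

```bash
python3 -c "
from h import *
o=st();p=o['ee_pos'];print(np.round((np.array([.5092,-.2602,.129])-p)/.2,4))"
```

```text
t 41.45 pos [ 0.5095 -0.2601  0.1516] closing yaw 86.7 xaxis yaw 176.7 tilt [ 0.001 -0.001 -1.   ] open 0.0508 F [ 0.4  0.3 -1. ]
[-0.0015 -0.0003 -0.1129]
```

play_rows([
  [-0.001, 0, -0.05, 0, 0.4],
  [-0.001, 0, -0.08, 0, 0.4],
  [-0.001, 0, -0.1, 0, 0.4],
  [-0.001, 0, -0.112, 0, 0.4],
  [-0.001, 0, -0.113, 0, 0.4],
  [-0.001, 0, -0.113, 0, 0.4],
])

```text
time_s: 42.05
ee_pos: [0.5089, -0.2605, 0.1287]
ee_rot: [0.093, 3.14, 0.0]
ft_force: [-1.6, 2.2, 3.0]
opening: 0.051
finger_force: 25.0
```

play_rows([
  [0, 0, 0, 0, 0.75],
  [0, 0, 0, 0, 0.75],
  [0, 0, 0, 0, 0.75],
  [0, 0, 0, 0, 0.75],
  [0, 0, 0.15, 0, 0.75],
  [0, 0, 0.4, 0, 0.75],
  [0, 0, 0.6, 0, 0.75],
  [0, 0, 0.6, 0, 0.75],
])

```text
time_s: 42.85
ee_pos: [0.5119, -0.2627, 0.256]
ee_rot: [0.093, 3.13, -0.011]
ft_force: [0.4, -0.4, 0.1]
opening: 0.0652
finger_force: 0.0
```

play_rows([
  [0, 0, 0, 0, 0.75],
  [0, 0, 0, 0, 0.75],
  [0, 0, 0, 0, 0.75],
])

```text
time_s: 43.15
ee_pos: [0.5079, -0.26, 0.2462]
ee_rot: [-0.093, -3.137, -0.003]
ft_force: [0.2, 0.1, 0.0]
opening: 0.065
finger_force: 0.0
```

```bash
python3 ring.py .509 -.26 .122; cp pics/ring.png pics/w10.png; python3 -c "
from h import *
for c in('side','top'):
    im=robot.read_camera(c);cv2.imwrite(f'pics/{c}2.png',im[:,:,::-1])"
```

```text
t 43.15 pos [ 0.5079 -0.26    0.2462] closing yaw 86.6 xaxis yaw 176.6 tilt [-0.003  0.002 -1.   ] open 0.065 F [0.2 0.1 0. ]
(np.float64(0.5092), np.float64(-0.2612), 219.4)
(np.float64(0.5005), np.float64(-0.2602), 101.5)
(np.float64(0.5095), np.float64(-0.2612), 136.2)
delta units [ 0.007 -0.006] dz to .020: -1.131
```

play_rows([
  [-0.1, 0.2, 0, 0, 0.95],
  [-0.2, 0.4, 0, 0, 0.95],
  [-0.3, 0.6, 0, 0, 0.95],
  [-0.372, 0.8, -0.1, 0, 0.95],
  [-0.372, 1, -0.3, 0, 0.95],
  [-0.372, 1, -0.3, 0, 0.95],
  [-0.372, 1, -0.3, 0, 0.95],
])

```text
time_s: 44.0
ee_pos: [0.4334, -0.0595, 0.187]
ee_rot: [-0.089, -3.137, -0.001]
ft_force: [0.9, 0.0, 0.7]
opening: 0.0824
finger_force: 0.0
```

play_rows([
  [0, 0.043, 0, 0, 0.95],
  [0, 0.043, 0, 0, 0.95],
  [0, 0.043, 0, 0, 0.95],
])

```text
time_s: 44.3
ee_pos: [0.4353, -0.0528, 0.1894]
ee_rot: [0.094, 3.138, -0.001]
ft_force: [0.8, -0.5, -0.4]
opening: 0.083
finger_force: 0.0
```

Run:
```python
from h import *
o=st();g=gray("wrist");c=circfit("wrist",g,.4345,-.0515,.013,[.031],o);print(c,np.round((np.array(c[:2])-o["ee_pos"][:2])/.2,4),(.0195-o["ee_pos"][2])/.2)
a=cv2.imread("pics/w10.png")[90:290,150:350];b=cv2.imread("pics/side2.png")[120:220,180:280]
cv2.imwrite("pics/m1.png",np.hstack([cv2.resize(a,(400,400)),cv2.resize(b,(400,400),interpolation=2)]))
```

```text
t 44.3 pos [ 0.4353 -0.0528  0.1894] closing yaw 86.6 xaxis yaw 176.6 tilt [ 0.002 -0.001 -1.   ] open 0.083 F [ 0.8 -0.5 -0.4]
(np.float64(0.4342), np.float64(-0.0505), 169.5) [-0.0054  0.0116] -0.8494402969808487
```

View pics/m1.png

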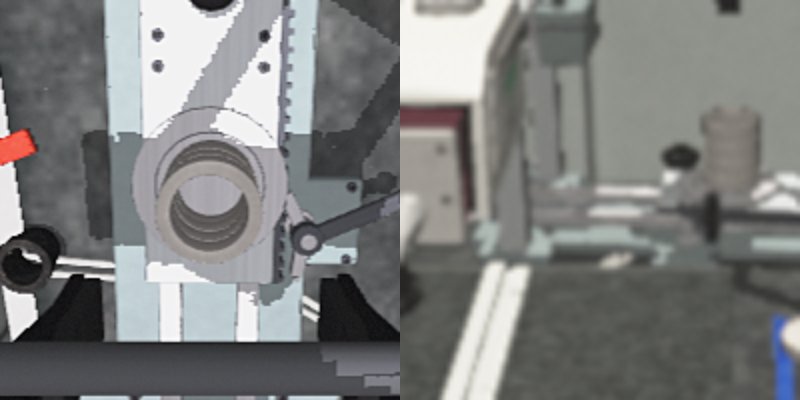

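play_rows([
  [-0.005, 0.011, -0.25, 0, 0.95],
  [-0.005, 0.011, -0.5, 0, 0.95],
  [-0.005, 0.011, -0.7, 0, 0.95],
  [-0.005, 0.011, -0.82, 0, 0.95],
  [-0.005, 0.011, -0.847, 0, 0.95],
  [-0.005, 0.011, -0.847, 0, 0.95],
  [-0.005, 0.011, -0.847, 0, 0.5],
  [-0.005, 0.011, -0.847, 0, 0.5],
], squeeze=40)

```text
time_s: 45.15
ee_pos: [0.4344, -0.0503, 0.0199]
ee_rot: [0.094, 3.138, -0.001]
ft_force: [0.3, 0.3, -0.2]
opening: 0.0739
finger_force: 0.0
```

play_rows([
  [0, 0, 0, 0, 0.5],
  [0, 0, 0, 0, 0.5],
  [0, 0, 0, 0, 0.5],
])

```text
time_s: 45.45
ee_pos: [0.4339, -0.0499, 0.0195]
ee_rot: [0.093, 3.139, -0.001]
ft_force: [-0.2, -0.7, 3.5]
opening: 0.0607
finger_force: 40.0
```

```bash
python3 -c "
from h import *
o=st();p=o['ee_pos'];print(np.round((np.array([.509+p[0]-.4342,-.2605,.122+p[2]+.02])-p)/.2,4))"
```

```text
t 45.45 pos [ 0.4339 -0.0499  0.0195] closing yaw 86.6 xaxis yaw 176.6 tilt [ 0.001 -0.    -1.   ] open 0.0607 F [-0.2 -0.7  3.5]
[ 0.374  -1.0528  0.71  ]
```

play_rows([
  [0, 0, 0.2, 0, 0.5],
  [0, 0, 0.4, 0, 0.5],
  [0, 0, 0.6, 0, 0.5],
  [0, 0, 0.8, 0, 0.5],
  [0.05, -0.2, 0.85, 0, 0.5],
  [0.15, -0.4, 0.85, 0, 0.5],
  [0.22, -0.53, 0.85, 0, 0.5],
  [0.22, -0.53, 0.85, 0, 0.5],
])

```text
time_s: 46.25
ee_pos: [0.4781, -0.1587, 0.1886]
ee_rot: [0.097, 3.14, -0.002]
ft_force: [-0.1, 0.4, -3.8]
opening: 0.0609
finger_force: 40.0
```

play_rows([
  [0.05, -0.2, 0, 0, 0.5],
  [0.1, -0.35, 0, 0, 0.5],
  [0.154, -0.523, 0, 0, 0.5],
  [0.154, -0.523, 0, 0, 0.5],
  [0.154, -0.523, 0, 0, 0.5],
  [0.154, -0.523, -0.08, 0, 0.5],
  [0.154, -0.523, -0.13, 0, 0.5],
  [0.154, -0.523, -0.13, 0, 0.5],
])

```text
time_s: 47.05
ee_pos: [0.5064, -0.2581, 0.1597]
ee_rot: [-0.091, -3.136, -0.005]
ft_force: [-0.3, -0.5, -3.4]
opening: 0.0607
finger_force: 40.0
```

play_rows([
  [0, 0, 0, 0, 0.5],
  [0, 0, 0, 0, 0.5],
  [0, 0, 0, 0, 0.5],
  [0, 0, 0, 0, 0.5],
])

```text
time_s: 47.45
ee_pos: [0.5085, -0.2605, 0.1635]
ee_rot: [0.093, 3.139, -0.001]
ft_force: [0.3, -0.8, -3.6]
opening: 0.061
finger_force: 40.0
```

```bash
python3 -c "
from h import *
o=st();p=o['ee_pos'];print(np.round((np.array([.5088,-.2605,.1415])-p)/.2,4));im=robot.read_camera('wrist');cv2.imwrite('pics/w11.png',im[:,:,::-1])"
```

```text
t 47.45 pos [ 0.5085 -0.2605  0.1635] closing yaw 86.6 xaxis yaw 176.6 tilt [ 0.001 -0.001 -1.   ] open 0.061 F [ 0.3 -0.8 -3.6]
[ 1.6e-03  1.0e-04 -1.1e-01]
```

View pics/w11.png

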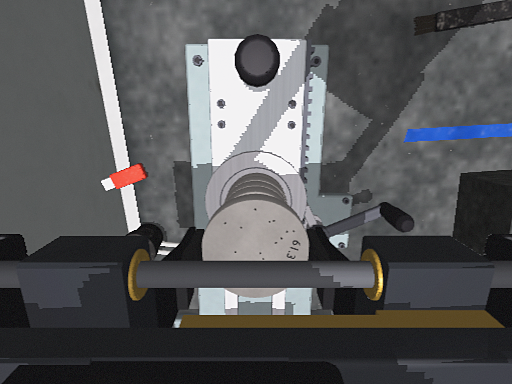

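play_rows([
  [0.001, 0, -0.05, 0, 0.5],
  [0.001, 0, -0.08, 0, 0.5],
  [0.001, 0, -0.1, 0, 0.5],
  [0.001, 0, -0.109, 0, 0.5],
  [0.001, 0, -0.111, 0, 0.5],
  [0.001, 0, -0.111, 0, 0.5],
])

```text
time_s: 48.1
ee_pos: [0.5084, -0.2601, 0.1414]
ee_rot: [-0.093, -3.14, -0.001]
ft_force: [-2.7, 2.6, 4.1]
opening: 0.0607
finger_force: 40.0
```

```bash
python3 -c "
from h import *
st()"
```

```text
t 48.1 pos [ 0.5084 -0.2601  0.1414] closing yaw 86.6 xaxis yaw 176.6 tilt [-0.  0. -1.] open 0.0607 F [-2.7  2.6  4.1]
```

play_rows([
  [0, 0, 0, 0, 0.85],
  [0, 0, 0, 0, 0.85],
  [0, 0, 0, 0, 0.85],
  [0, 0, 0, 0, 0.85],
  [0, 0, 0.1, 0, 0.85],
  [0, 0, 0.3, 0, 0.85],
  [0, 0, 0.5, 0, 0.85],
  [0, 0, 0.5, 0, 0.85],
])

```text
time_s: 48.9
ee_pos: [0.5114, -0.2625, 0.2479]
ee_rot: [0.093, 3.13, -0.01]
ft_force: [0.3, -0.7, 0.8]
opening: 0.0738
finger_force: 0.0
```

play_rows([
  [0, 0, 0, 0, 0.85],
  [0, 0, 0, 0, 0.85],
  [0, 0, 0, 0, 0.85],
  [0, 0, 0, 0, 0.85],
])

```text
time_s: 49.3
ee_pos: [0.5078, -0.2599, 0.2391]
ee_rot: [-0.093, -3.138, -0.002]
ft_force: [0.3, -0.1, -0.9]
opening: 0.0741
finger_force: 0.0
```

Run:
```python
from h import *
o=st();im=robot.read_camera("wrist");cv2.imwrite('pics/w12.png',im[:,:,::-1]);g=cv2.cvtColor(im,cv2.COLOR_RGB2GRAY)
print("disc",circfit("wrist",g,.509,-.26,.135,[.031],o),"seat",circfit("wrist",g,.509,-.26,.058,[.046],o))
robot.read_camera("wrist");print([(d["p"],at("wrist",d["position"],.097,o)) for d in robot.mark_of("lever_tip","wrist")])
s=robot.read_camera("side")[:,:,::-1][120:220,180:280];cv2.imwrite("pics/m2.png",np.hstack([im[:,:,::-1][50:300,130:410],cv2.resize(s,(250,250),interpolation=2)]))
```

```text
t 49.3 pos [ 0.5078 -0.2599  0.2391] closing yaw 86.6 xaxis yaw 176.6 tilt [-0.002  0.001 -1.   ] open 0.0741 F [ 0.3 -0.1 -0.9]
disc (np.float64(0.5085), np.float64(-0.26), 113.5) seat (np.float64(0.5118), np.float64(-0.2608), 92.3)
[(0.68, array([ 0.52270394, -0.14131165,  0.097     ]))]
```

View pics/m2.png

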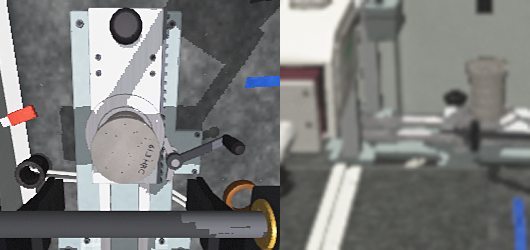

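play_rows([
  [0.0625, 0.3, 0, 0, 0.5],
  [0.0625, 0.5825, 0, 0, 0.45],
  [0.0625, 0.5825, 0, 0, 0.45],
  [0.0625, 0.5825, 0, 0, 0.45],
  [0.0625, 0.5825, 0, 0, 0.45],
  [0.0625, 0.5825, -0.2, 0, 0.45],
  [0.0625, 0.5825, -0.35, 0, 0.45],
  [0.0625, 0.5825, -0.35, 0, 0.45],
], squeeze=25)

```text
time_s: 50.3
ee_pos: [0.5176, -0.1439, 0.1659]
ee_rot: [-0.096, -3.132, -0.005]
ft_force: [-0.4, -0.1, 0.5]
opening: 0.0397
finger_force: 0.0
```

play_rows([
  [0, 0, 0, 0, 0.45],
  [0, 0, 0, 0, 0.45],
  [0, 0, 0, 0, 0.45],
])

```text
time_s: 50.6
ee_pos: [0.5222, -0.1448, 0.1729]
ee_rot: [0.094, 3.137, -0.002]
ft_force: [0.0, -0.4, -0.2]
opening: 0.0392
finger_force: 0.0
```

Run:
```python
from h import *
o=st();im=robot.read_camera("wrist");cv2.imwrite('pics/w13.png',im[:,:,::-1])
print([(d["p"],d["position"],at("wrist",d["position"],.097,o)) for d in robot.mark_of("lever_tip","wrist")],[(d["p"],at("wrist",d["position"],.06,o)) for d in robot.mark_of("lever_pivot","wrist")])
```

```text
t 50.6 pos [ 0.5222 -0.1448  0.1729] closing yaw 86.6 xaxis yaw 176.6 tilt [ 0.003 -0.001 -1.   ] open 0.0392 F [ 0.  -0.4 -0.2]
[(0.84, [258.8, 210.3], array([ 0.52205303, -0.14237811,  0.097     ]))] [(0.61, array([ 0.54571181, -0.20316208,  0.06      ]))]
```

View pics/w13.png

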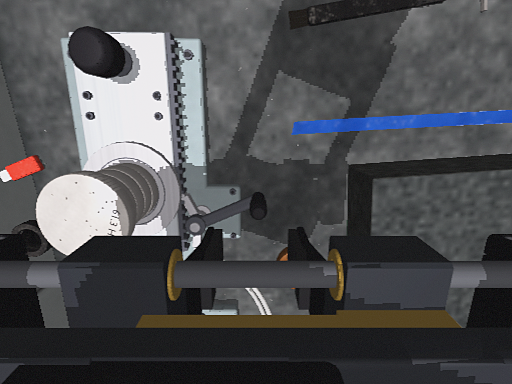

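play_rows([
  [0, 0.01, -0.15, 0, 0.45],
  [0, 0.01, -0.28, 0, 0.45],
  [0, 0.01, -0.36, 0, 0.45],
  [0, 0.01, -0.38, 0, 0.45],
  [0, 0.01, -0.38, 0, 0.45],
  [0, 0.01, -0.38, 0, 0],
  [0, 0.01, -0.38, 0, 0],
  [0, 0.01, -0.38, 0, 0],
])

```text
time_s: 51.55
ee_pos: [0.5216, -0.1421, 0.0959]
ee_rot: [0.093, 3.138, -0.001]
ft_force: [0.2, -0.2, -0.6]
opening: 0.0227
finger_force: 0.0
```

play_rows([
  [0, 0, 0, 0, 0],
  [0, 0, 0, 0, 0],
])

```text
time_s: 51.75
ee_pos: [0.5213, -0.1423, 0.0954]
ee_rot: [0.093, 3.139, -0.001]
ft_force: [0.1, -1.5, 2.4]
opening: 0.0137
finger_force: 25.0
```

```bash
python3 -c "
from h import *
st()"
```

```text
t 51.75 pos [ 0.5213 -0.1423  0.0954] closing yaw 86.6 xaxis yaw 176.6 tilt [ 0.001 -0.001 -1.   ] open 0.0137 F [ 0.1 -1.5  2.4]
```

play_rows([
  [0.05, 0.012, 0, 0, 0],
  [0.1, 0.02, 0, 0, 0],
  [0.15, 0.022, 0, 0, 0],
  [0.2, 0.015, 0, 0, 0],
  [0.25, 0.0, 0, 0, 0],
  [0.27, -0.008, 0, 0, 0],
  [0.28, -0.012, 0, 0, 0],
  [0.28, -0.012, 0, 0, 0],
])

```text
time_s: 52.55
ee_pos: [0.5758, -0.1443, 0.095]
ee_rot: [-0.093, -3.137, -0.001]
ft_force: [-6.8, 0.5, 7.4]
opening: 0.0138
finger_force: 25.0
```

play_rows([
  [0.01, 0, 0, 0, 0],
  [0.02, 0, 0, 0, 0],
  [0.025, 0, 0, 0, 0],
])

```text
time_s: 52.85
ee_pos: [0.5794, -0.1456, 0.0949]
ee_rot: [-0.093, -3.134, 0.003]
ft_force: [-12.0, -6.1, 8.7]
opening: 0.0139
finger_force: 25.0
```

```bash
python3 -c "
from h import *
st()"
```

```text
t 52.85 pos [ 0.5794 -0.1456  0.0949] closing yaw 86.6 xaxis yaw 176.6 tilt [-0.006 -0.002 -1.   ] open 0.0139 F [-12.   -6.1   8.7]
```

play_rows([
  [0.01, -0.003, 0, 0, 0],
  [0.02, -0.006, 0, 0, 0],
  [0.02, -0.006, 0, 0, 0],
])

```text
time_s: 53.15
ee_pos: [0.5807, -0.146, 0.0946]
ee_rot: [-0.093, -3.127, -0.0]
ft_force: [-21.7, -2.1, 16.9]
opening: 0.014
finger_force: 25.0
```

```bash
python3 -c "
from h import *
st()"
```

```text
t 53.15 pos [ 0.5807 -0.146   0.0946] closing yaw 86.6 xaxis yaw 176.6 tilt [-0.013  0.    -1.   ] open 0.014 F [-21.7  -2.1  16.9]
```

play_rows([
  [-0.03, 0, 0, 0, 0],
  [-0.03, 0, 0, 0, 0.45],
  [-0.03, 0, 0, 0, 0.45],
  [-0.03, 0, 0, 0, 0.5],
  [-0.03, 0, 0.2, 0, 0.5],
  [-0.03, 0, 0.45, 0, 0.5],
  [-0.03, 0, 0.65, 0, 0.5],
  [-0.03, 0, 0.65, 0, 0.5],
])

```text
time_s: 53.95
ee_pos: [0.5839, -0.1466, 0.2327]
ee_rot: [0.092, 3.128, -0.007]
ft_force: [0.2, -0.2, 0.6]
opening: 0.0435
finger_force: 0.0
```

play_rows([
  [0, 0, 0, 0, 0.5],
  [0, 0, 0, 0, 0.5],
  [0, 0, 0, 0, 0.5],
])

```text
time_s: 54.25
ee_pos: [0.5788, -0.145, 0.2224]
ee_rot: [-0.093, -3.137, -0.002]
ft_force: [-0.6, 0.3, -0.5]
opening: 0.0436
finger_force: 0.0
```

Run:
```python
from h import *
o=st();im=robot.read_camera("wrist");g=cv2.cvtColor(im,cv2.COLOR_RGB2GRAY)
for n,z in(("lever_tip",.097),("lever_pivot",.06),("slide_knob",.1)): print(n,[(round(d["p"],2),np.round(d["position"]),np.round(at("wrist",d["position"],z,o),4)) for d in robot.mark_of(n,"wrist")])
print("disc",circfit("wrist",g,.509,-.26,.135,[.031],o),"delta to knob",(np.array([.3965,-.2535,.086])-o["ee_pos"])/.2)
```

```text
t 54.25 pos [ 0.5788 -0.145   0.2224] closing yaw 86.6 xaxis yaw 176.6 tilt [-0.004  0.001 -1.   ] open 0.0436 F [-0.6  0.3 -0.5]
lever_tip [(0.64, array([254., 188.]), array([ 0.5723, -0.1456,  0.097 ]))]
lever_pivot [(0.66, array([199., 160.]), array([ 0.5474, -0.203 ,  0.06  ]))]
slide_knob []
disc (np.float64(0.508), np.float64(-0.26), 146.1) delta to knob [-0.91174763 -0.54269899 -0.68196162]
```

play_rows([
  [-0.2, -0.12, 0, 0, 0.7],
  [-0.4, -0.24, 0, 0, 0.7],
  [-0.6, -0.36, 0, 0, 0.7],
  [-0.8, -0.48, 0, 0, 0.7],
  [-0.91, -0.543, 0, 0, 0.7],
  [-0.91, -0.543, 0, 0, 0.7],
  [-0.91, -0.543, -0.2, 0, 0.7],
  [-0.91, -0.543, -0.2, 0, 0.7],
])

```text
time_s: 55.25
ee_pos: [0.3959, -0.2517, 0.1804]
ee_rot: [-0.093, -3.134, -0.009]
ft_force: [-0.3, 1.0, -0.9]
opening: 0.0611
finger_force: 0.0
```

play_rows([
  [0, 0, 0, 0, 0.7],
  [0, 0, 0, 0, 0.7],
  [0, 0, 0, 0, 0.7],
])

```text
time_s: 55.55
ee_pos: [0.399, -0.2544, 0.1862]
ee_rot: [0.092, 3.139, -0.002]
ft_force: [0.9, 0.0, 0.9]
opening: 0.0612
finger_force: 0.0
```

Run:
```python
from h import *
o=st();robot.read_camera("wrist")
for n,z in(("slide_knob",.1),): print(n,[(round(d["p"],2),np.round(d["position"]),np.round(at("wrist",d["position"],z,o),4)) for d in robot.mark_of(n,"wrist")])
print("delta to knob",(np.array([.397,-.2532,.086])-o["ee_pos"])/.2)
```

```text
t 55.55 pos [ 0.399  -0.2544  0.1862] closing yaw 86.7 xaxis yaw 176.7 tilt [ 0.002 -0.001 -1.   ] open 0.0612 F [0.9 0.  0.9]
slide_knob [(0.79, array([255., 206.]), array([ 0.3982, -0.2553,  0.1   ]))]
delta to knob [-0.00979491  0.0059692  -0.50122961]
```

play_rows([
  [-0.006, 0.006, -0.15, 0, 0.7],
  [-0.006, 0.006, -0.3, 0, 0.7],
  [-0.006, 0.006, -0.45, 0, 0.7],
  [-0.006, 0.006, -0.5, 0, 0.7],
  [-0.006, 0.006, -0.5, 0, 0.7],
  [-0.006, 0.006, -0.5, 0, 0.3],
  [-0.006, 0.006, -0.5, 0, 0.3],
  [-0.006, 0.006, -0.5, 0, 0.3],
], squeeze=30)

```text
time_s: 56.45
ee_pos: [0.3976, -0.2537, 0.0863]
ee_rot: [0.093, 3.138, -0.003]
ft_force: [0.4, -0.1, 0.7]
opening: 0.0445
finger_force: 0.0
```

play_rows([
  [0, 0, 0, 0, 0.2],
  [0, 0, 0, 0, 0.2],
  [0, 0, 0, 0, 0.2],
])

```text
time_s: 56.75
ee_pos: [0.3971, -0.2528, 0.0854]
ee_rot: [0.093, 3.139, 0.0]
ft_force: [0.7, 3.5, 6.2]
opening: 0.0306
finger_force: 30.0
```

```bash
python3 -c "
from h import *
st()"
```

```text
t 56.75 pos [ 0.3971 -0.2528  0.0854] closing yaw 86.6 xaxis yaw 176.6 tilt [ 0.001  0.    -1.   ] open 0.0306 F [0.7 3.5 6.2]
```

play_rows([
  [0.01, -0.0006, 0, 0, 0.2],
  [0.03, -0.0018, 0, 0, 0.2],
  [0.055, -0.0033, 0, 0, 0.2],
  [0.08, -0.0048, 0, 0, 0.2],
  [0.105, -0.0062, 0, 0, 0.2],
  [0.13, -0.0077, 0, 0, 0.2],
  [0.155, -0.0092, 0, 0, 0.2],
  [0.18, -0.0107, 0, 0, 0.2],
])

```text
time_s: 57.55
ee_pos: [0.4326, -0.2551, 0.0854]
ee_rot: [-0.093, -3.139, 0.0]
ft_force: [-5.2, 1.9, 9.1]
opening: 0.0308
finger_force: 30.0
```

Run:
```python
from h import *
o=st();g=gray("wrist")
print("disc",circfit("wrist",g,.509+o["ee_pos"][0]-.397,-.262,.135,[.031],o))
```

```text
t 57.55 pos [ 0.4326 -0.2551  0.0854] closing yaw 86.6 xaxis yaw 176.6 tilt [-0.001 -0.    -1.   ] open 0.0308 F [-5.2  1.9  9.1]
disc (np.float64(0.5561), np.float64(-0.2505), 0.0)
```

play_rows([
  [0.02, -0.0012, 0, 0, 0.2],
  [0.045, -0.0027, 0, 0, 0.2],
  [0.07, -0.0042, 0, 0, 0.2],
  [0.095, -0.0056, 0, 0, 0.2],
  [0.12, -0.0071, 0, 0, 0.2],
  [0.145, -0.0086, 0, 0, 0.2],
  [0.17, -0.0101, 0, 0, 0.2],
  [0.195, -0.0116, 0, 0, 0.2],
])

```text
time_s: 58.4
ee_pos: [0.4717, -0.2576, 0.0854]
ee_rot: [-0.093, -3.14, 0.001]
ft_force: [-7.1, 1.3, 8.1]
opening: 0.0308
finger_force: 30.0
```

play_rows([
  [0.025, -0.0015, 0, 0, 0.2],
  [0.05, -0.003, 0, 0, 0.2],
  [0.075, -0.0045, 0, 0, 0.2],
  [0.1, -0.006, 0, 0, 0.2],
  [0.125, -0.0075, 0, 0, 0.2],
  [0.15, -0.009, 0, 0, 0.2],
  [0.17, -0.0101, 0, 0, 0.2],
  [0.18, -0.0107, 0, 0, 0.2],
])

```text
time_s: 59.2
ee_pos: [0.508, -0.2601, 0.0854]
ee_rot: [0.093, 3.14, -0.002]
ft_force: [-2.1, -0.4, 5.7]
opening: 0.0304
finger_force: 30.0
```

Run:
```python
from h import *
o=st();im=robot.read_camera("side");s=im[:,:,::-1][110:220,160:300];cv2.imwrite("pics/m3.png",cv2.resize(s,(700,550),interpolation=2))
```

```text
t 59.2 pos [ 0.508  -0.2601  0.0854] closing yaw 86.6 xaxis yaw 176.6 tilt [ 0.    -0.001 -1.   ] open 0.0304 F [-2.1 -0.4  5.7]
```

View pics/m3.png

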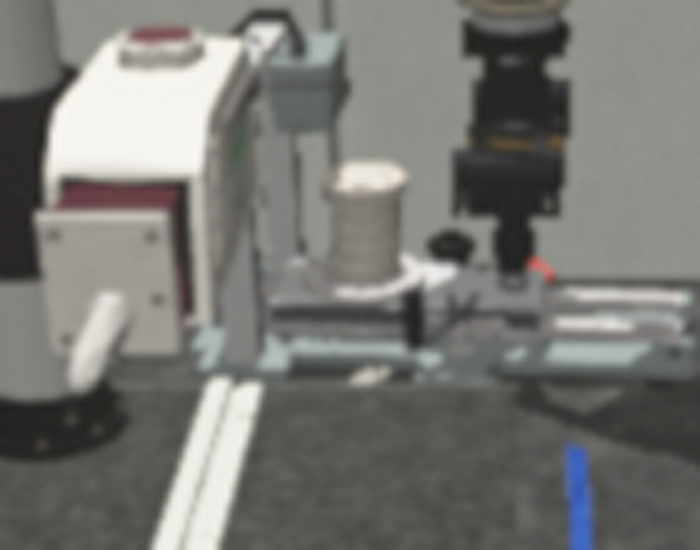

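play_rows([
  [0.015, -0.0009, 0, 0, 0.2],
  [0.035, -0.002, 0, 0, 0.2],
  [0.055, -0.0033, 0, 0, 0.2],
  [0.075, -0.0045, 0, 0, 0.2],
  [0.095, -0.0056, 0, 0, 0.2],
  [0.115, -0.0068, 0, 0, 0.2],
  [0.135, -0.008, 0, 0, 0.2],
  [0.145, -0.0086, 0, 0, 0.2],
])

```text
time_s: 60.05
ee_pos: [0.5369, -0.2619, 0.0854]
ee_rot: [0.093, 3.14, -0.002]
ft_force: [-2.7, -1.6, 5.4]
opening: 0.0308
finger_force: 30.0
```

play_rows([
  [0.005, -0.0003, 0, 0, 0.2],
  [0.01, -0.0006, 0, 0, 0.2],
  [0.015, -0.0009, 0, 0, 0.2],
  [0.02, -0.0012, 0, 0, 0.2],
  [0.025, -0.0015, 0, 0, 0.2],
  [0.03, -0.0018, 0, 0, 0.2],
  [0.03, -0.0018, 0, 0, 0.2],
])

```text
time_s: 60.75
ee_pos: [0.5399, -0.2622, 0.0854]
ee_rot: [-0.093, -3.134, 0.0]
ft_force: [-13.5, -0.4, 14.1]
opening: 0.0304
finger_force: 30.0
```

```bash
python3 -c "
from h import *
st()"
```

```text
t 60.75 pos [ 0.5399 -0.2622  0.0854] closing yaw 86.6 xaxis yaw 176.6 tilt [-0.006 -0.    -1.   ] open 0.0304 F [-13.5  -0.4  14.1]
```

play_rows([
  [0.005, -0.0003, 0, 0, 0.2],
  [0.01, -0.0006, 0, 0, 0.2],
  [0.015, -0.0009, 0, 0, 0.2],
  [0.02, -0.0012, 0, 0, 0.2],
  [0.02, -0.0012, 0, 0, 0.2],
])

```text
time_s: 61.25
ee_pos: [0.5402, -0.2622, 0.0852]
ee_rot: [-0.092, -3.125, -0.002]
ft_force: [-29.1, 1.2, 24.7]
opening: 0.0311
finger_force: 30.0
```

```bash
python3 -c "
from h import *
st()"
```

```text
t 61.25 pos [ 0.5402 -0.2622  0.0852] closing yaw 86.6 xaxis yaw 176.6 tilt [-0.015  0.002 -1.   ] open 0.0311 F [-29.1   1.2  24.7]
```

play_rows([
  [-0.01, 0.0006, 0, 0, 0.2],
  [-0.02, 0.0012, 0, 0, 0.2],
  [-0.03, 0.0018, 0, 0, 0.2],
  [-0.03, 0.0018, 0, 0, 0.7],
  [-0.03, 0.0018, 0, 0, 0.7],
  [-0.03, 0.0018, 0, 0, 0.7],
  [-0.03, 0.0018, 0, 0, 0.7],
  [-0.03, 0.0018, 0.1, 0, 0.7],
])

```text
time_s: 62.05
ee_pos: [0.5386, -0.2599, 0.1015]
ee_rot: [-0.093, -3.135, -0.005]
ft_force: [0.2, 0.3, 0.3]
opening: 0.0589
finger_force: 0.0
```

play_rows([
  [0, 0, 0.2, 0, 0.7],
  [0, 0, 0.5, 0, 0.7],
  [0, 0, 0.6, 0, 0.7],
  [-0.3, 0.3, 0.6, 0, 0.7],
  [-0.5, 0.5, 0.6, 0, 0.7],
  [-0.5, 0.5, 0.6, 0, 0.7],
  [-0.5, 0.5, 0.6, 0, 0.7],
  [-0.5, 0.5, 0.6, 0, 0.7],
])

```text
time_s: 62.85
ee_pos: [0.4407, -0.1611, 0.2251]
ee_rot: [0.092, 3.139, -0.001]
ft_force: [0.6, -1.4, 0.6]
opening: 0.0611
finger_force: 0.0
```

play_rows([
  [0, 0.5, 0, 0, 0.7],
  [0, 1, 0, 0, 0.7],
  [0, 1, 0, 0, 0.7],
  [0, 1, 0, 0, 0.7],
  [0, 1, 0, 0, 0.7],
  [0, 1, 0, 0, 0.7],
])

```text
time_s: 63.45
ee_pos: [0.4418, 0.0392, 0.225]
ee_rot: [0.088, 3.14, -0.001]
ft_force: [0.8, -0.2, 0.2]
opening: 0.061
finger_force: 0.0
```

Run:
```python
from h import *
st()
for c in("top","side"):
    im=robot.read_camera(c)
    for n,z in(("stack_seat",.058),("slide_knob",.1),("lever_tip",.097),("gauge_base",.008),("cover_disc",.122)): print(c,n,[(round(d["p"],2),np.round(at(c,d["position"],z),4)) for d in robot.mark_of(n,c)][:2])
    s=im[:,:,::-1]
    s=s[110:220,160:300] if c=="side" else s[90:200,290:430]
    cv2.imwrite(f"pics/f_{c}.png",cv2.resize(s,(400,320),interpolation=2))
cv2.imwrite("pics/m4.png",np.hstack([cv2.imread("pics/f_top.png"),cv2.imread("pics/f_side.png")]))
```

```text
t 63.45 pos [0.4418 0.0392 0.225 ] closing yaw 86.8 xaxis yaw 176.8 tilt [ 0.001 -0.001 -1.   ] open 0.061 F [ 0.8 -0.2  0.2]
top stack_seat [(0.97, array([ 0.6609, -0.2704,  0.058 ]))]
top slide_knob [(0.92, array([ 0.5353, -0.2684,  0.1   ]))]
top lever_tip [(0.66, array([ 0.5688, -0.1444,  0.097 ])), (0.62, array([ 0.6675, -0.2724,  0.097 ]))]
top gauge_base [(0.59, array([ 0.6553, -0.2751,  0.008 ]))]
top cover_disc [(0.75, array([ 0.6561, -0.2667,  0.122 ]))]
side stack_seat [(0.83, array([ 0.6602, -0.2689,  0.058 ]))]
side slide_knob [(0.86, array([ 0.5277, -0.2559,  0.1   ]))]
side lever_tip [(0.52, array([ 0.577 , -0.1478,  0.097 ]))]
side gauge_base [(0.98, array([ 0.6573, -0.2674,  0.008 ]))]
side cover_disc [(0.69, array([ 0.6609, -0.2621,  0.122 ]))]
```

View pics/m4.png

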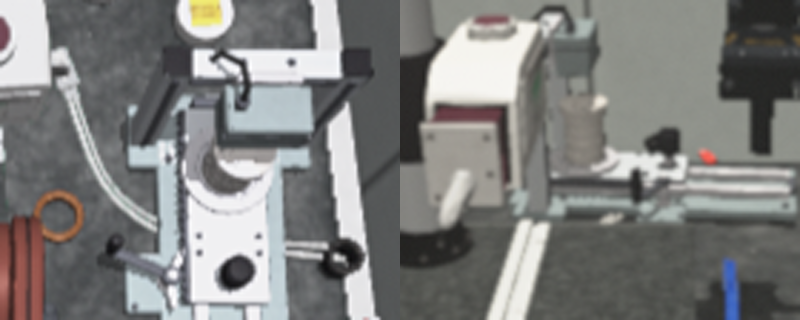

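```bash
python3 -c "
from rig import robot
print(robot.hand_in())"
```

```text
the job is handed in; nothing more can be done
None
```

I handed the job in at about 63 s. All four steel rings and the disc are stacked and centred on the platen, the lever is over towards the bridge, and the slide is home against its rear stop. The last pictures show the stack upright under the sensor head. The judge returned no verdict.

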